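Press a filter cartridge home in the bench pliers until it clicks

TASK

Take the white filter cartridge with the blue band from the rack and stand it upright in the white nest between the open jaws of the bench pliers, its stud towards the black holder. Let go of it, then push the red handle of the pliers just until the stud clicks home in the holder's spring catches, never pushing hard on the pliers, and let the handle spring open again so that the cartridge stays snapped in the holder. Snap it in with the pliers, not with the fingers, and leave everything else where it is.

Things in the scene. Friction and masses are not known exactly. Their poses are not given: they have to be found in the camera images.
- cartridge: White filter cartridge with blue band, foot and stud, standing upright, 90 g. Block 16 (x) x 40 (y) x 66 (z) mm on a foot 24 x 40 x 6 mm; a snap stud sticks out of its -x face. Origin: centre of the underside, z up. Grip the block across its 40 mm width (along y) near the top. In the nest its -x points to the holder.
- stud (a point): Centre of the T-shaped head of the snap stud, 19 mm from the block's middle towards -x, 26 mm above the underside. The head is 16 mm wide (y) with round edges 4 mm thick, on a 7 mm wide neck.
- pliers: Pliers lying flat on a grey base plate (12 mm thick, 285 mm long) fixed to the bench. Jaws close horizontally. Origin on the bench under the pivot; +y to the jaws, -y to the handles, +x from fixed to moving jaw, z up. Arms and handles at z 30 to 47 mm. The fixed jaw's black holder (top z 56) was set by the last user up to 10 mm further in or out: the place of the click must be felt.
- catch_a (a joint): Spring catch in the holder at the +y side, a rounded brass nose (m): 0 at rest, pushed outwards to about 0.0024 as the stud's head passes; it clicks back to 0.0003 to 0.0015 behind the head once the stud is home, and so pulls the cartridge tight.
- catch_b (a joint): The same for the catch at the -y side of the holder.
- lever (a joint): Angle of moving handle and jaw (rad): 0 sprung open, up to 0.54 closing, counter-clockwise from above. Its spring takes 1 to 3 N at the handle. From the nest the knob meets the cartridge at about 0.15; the stud meets the catches somewhere from 0.21 to 0.33; the handle force climbs to 6 to 12 N, drops below 5 N at the click 0.05 further on, and 0.035 past that it is solid. Over 20 N is too hard.
- knob (a point): Axis of the dark upright knob (18 mm in diameter, centre 38 mm above the bench) at the end of the moving jaw, which pushes on the cartridge's +x face. When open it lies at x 39, y 79 mm in the pliers' frame.
- nest (a point): Centre of the white nest floor between the open jaws (x 10, y 85, z 12 mm in the pliers' frame): the cartridge's origin goes here, axes along the pliers' axes, its 40 mm width between two white flared guides (44 mm apart at the floor, 14 mm high). Along x it stands free and slides: at least 5 mm to the catches, 12 mm to the knob. It is home 13 to 23 mm towards -x.
- spare: A second cartridge of the same shape with a green band, in the same rack. Leave it alone.
- pivot (a point): Top of the brass pivot pin, on the vertical axis about which the moving handle and jaw turn, 52 mm above the bench.
- handle (a point): Point on the centre line (38 mm above the bench) of the red moving handle, a round bar 16 mm thick, 129 mm from the pivot; x -79, y -102 mm in the pliers' frame when open. The red bar runs straight from x -42, y -52 to x -98, y -128 mm, open underneath. Push it here from its outer (-x) side towards the other handle, following its arc about the pivot.
- amber_a: Brown bottle, 66 mm wide, 150 high, bystander. Origin under its centre.
- amber_b: Brown bottle, 52 mm wide, 110 high, bystander. Origin under its centre.
- reagent: White jar with blue cap, 72 mm wide, 140 high, bystander. Origin under its centre.
- beaker: Glass beaker, 64 mm wide, 85 high, bystander. Origin under its centre.
- dish: White dish, 80 mm wide, 16 high, bystander. Origin under its centre.
- spatula: Lab spatula, 170 mm long, lying on the bench, bystander.
There are look-alikes about, which are no part of the job. What is shaped like the cartridge but brown, pink or yellow is not meant.

How it is judged:
On the way, in this order (a step that is already met when the one before it is completed fails the run):
1. the cartridge stands upright in the nest of the open pliers, stud towards the holder, not yet in the catches, let go (horizontal distance between cartridge and nest below 0.012 m and z of cartridge in the frame of nest below 0.004 m and angle between cartridge's own z axis and vertical below 0.12 rad and angle between the y axis of cartridge and the y axis of pliers, either way round below 0.2 rad and x of stud in the frame of nest below -0.005 m and value of joint each of catch_a, catch_b below 0.001 m and value of joint lever below 0.05 rad and contact force between the fingers and cartridge below 0.1 N), for 0.2 s.
2. the jaw is brought up while the stud is still outside the catches (value of joint lever above 0.12 rad and value of joint each of catch_a, catch_b below 0.001 m).
3. pressed by the pliers, the stud's head spreads both catches (value of joint each of catch_a, catch_b above 0.0016 m and value of joint lever above 0.2 rad).
At the end, for the whole second after the job is handed in: The stud is snapped behind both catches (each back below 2 mm), the cartridge 11 mm or more from the nest's centre towards the holder, held tight by them (over 8 N between cartridge and pliers), still, upright (0.12 rad), its foot down (4 mm), and the handle is sprung open (below 0.05 rad) (value of joint each of catch_a, catch_b below 0.002 m and x of cartridge in the frame of nest below -0.011 m and contact force between cartridge and pliers above 8 N and z of cartridge in the frame of nest below 0.004 m and angle between cartridge's own z axis and vertical below 0.12 rad and value of joint lever below 0.05 rad and linear speed of cartridge below 0.02 m/s); the robot touches nothing.
It fails at once if the pliers are pushed with more than 20 N (contact force between any of the fingers, the arm and pliers above 20 N).
It fails at once if the spare cartridge is disturbed (distance of spare from where it was at the start of the episode above 0.012 m).
It fails at once if another thing on the bench is knocked (distance of any of amber_a, amber_b, reagent, beaker, dish, spatula from where it was at the start of the episode above 0.015 m).
It also fails if it takes over 59 s, if anything falls off the work surface, if the arm or the gripper's body presses on something with over 40 N, if the wrist force passes 120 N, or if a joint passes its speed limit or range.

ROBOT

A 6-joint arm with a two-finger parallel gripper is mounted at the origin on the work surface. World frame = base frame: x ahead of the robot, y to its left, z up, the work surface at z = 0. Lengths are in m, angles in rad, forces in N, time in s.
With the tool pointing down it reaches from about 0.3 to 0.775 m from the base axis. Payload 14.6 kg.
Tool frame: the origin (TCP) lies at the very end of the fingers, on their centre line; the grasp point (between the pads) lies ctrl.grasp_offset behind it (ctrl.grasp_offset is the distance from the TCP to the grasp point, in m); z points along the fingers, y is the direction in which the jaws open and shut (so a half turn about z gives the same grasp; the last joint's range is limited). The gripper opens to 94 mm and grips with 3 to 60 N. Pads are 16 mm wide; open, the fingers measure 119 mm over their backs; the gripper's body (75 mm by 177 mm) begins 78 mm behind the grasp point.
Start: joints at [1.21, 0.3, 1.521, -0, 1.321, -0.067], TCP at [0.159, 0.526, 0.205] pointing down, gripper open.
Joint ranges: [-3.03, 3.03], [-0.79, 2.21], [0.23, 2.52], [-1.04, 4.18], [0, 3.07], [-2.55, 2.55]. Speed limits (rad/s): [2.22, 2.22, 2.57, 3.14, 3.14, 3.14].

INTERFACE

Orientations are given as [roll, pitch, yaw] about the fixed x, y, z axes, in that order (R = Rz(yaw) Ry(pitch) Rx(roll)).
In Python, from station import ctrl gives the robot as it stands. The module is installed in compiled form; this text tells all that it offers.
- The arm moves only by the tool carry_out, never from a script. Its argument "deltas" is a list of rows, each an object of numbers: "x", "y", "z": the shift along the tool's x, y, z in units of 0.02 m (1.0 is 0.02 m); "wx", "wy", "wz": the turn, a rotation vector about the tool's x, y, z in units of 0.08 rad (1.0 is 0.08 rad); "jaw": the opening in per cent of the stroke, from 0 (shut) to 100 (fully open). A call has 1 to 12 rows; each row shifts and turns the commanded pose from where the row before left it, along the tool's axes as they then stand; what a row does not reach is not made up. A row lasts 1/12 s, in which the tool goes at most 41.7 mm and 7.16 degrees, less where a joint would pass 70% of its speed; a pose out of reach is approached as far as the arm can. A call with a number of a shift or a turn outside -1 to 1 is refused whole. A call with a gripper value outside its range is refused whole. The fingers move at their own pace and stop on an object; "squeeze" is the grip in N (left out, the last holds). Time passes only in rows, so rows that do not move let the fingers close. It gives the time, the measured TCP pose, the force and the opening at its end, in the units of the state.
- ctrl.get_obs(): the state, without advancing time (a new reading comes with each control period).
- ctrl.camera(name): name is "scene" or "top"; returns the picture (420x560x3 uint8, blue, green, red); there is no depth.
- ctrl.camera_params(name): a dict with "mtx" (3x3 intrinsics, pixels), "origin" and "attitude" of the camera in the world. Camera axes: x right, y down, z forward; pixel columns grow to the right and rows downward; lengths in m; the calibration is good to about 2 mm. A picture is of the moment at which its call begins. camera_params takes no time and is no camera call.
- ctrl.hand_in(): hands the job in, once; it reports no verdict.
Trained networks look in the newest picture that a camera, given by its name, has taken for a name from the list of things; names that differ only in an ending like _2 or _b are one class to them, and where a whole thing is asked for, a point or a joint stands for the part that bears it (a point fixed in the world has none). Each returns a list of dicts, best first, with "conf" (0 to 1); they miss things now and then, are a little off and sometimes report something else, mostly with a low value. They report only what shows in the picture. A call takes as long as a camera call. They do not tell look-alikes from the thing itself.
- ctrl.boxes_of(camera, label): "rect" ([left, top, right, bottom] in pixels, round what is visible of it).
- ctrl.mark_of(camera, label): "position" ([row, column] in pixels: a listed point, or the origin of a listed thing).
The state is a dict: "time_s": time; "qpos": joint angles; "joint_vel": joint speeds; "tau": joint torques, N m; "ee_pos": TCP position; "eef_rot": TCP orientation; "force": force on the tool from outside, world axes, zero at the start; "moment": the same for the moment, N m; "grip_width": finger opening in m.
Only numpy, scipy, OpenCV 4.12 (cv2) and the standard library are available. Lean on these libraries where they do the work, as an engineer would, in place of code of your own. Each camera call takes 0.05 s, during which the arm holds its last target.

## Working session

There is one attempt and no reset: what is moved stays moved. The work goes in short steps, Python scripts to look and compute and a tool call to move; the robot and the scene stay as the last step left them, time stands still between calls to the robot, and variables do not carry over. Pictures are saved under pics/ and viewed, and the job is handed in when it is done.

Besides the shell and the picture viewer there is one more tool, called after "Request:" as name([rows], argument=value, ...), one row to a line, values as JSON. carry_out: Moves the arm, as the interface text tells. Its arguments: {"type":"object","properties":{"deltas":{"type":"array"},"squeeze":{"type":"number"}},"required":["deltas"]}

```bash
mkdir -p pics
python3 - <<'E'
from station import ctrl
import cv2
print(ctrl.get_obs(), ctrl.grasp_offset)
for c in("scene","top"):
    cv2.imwrite(f"pics/{c}0.png",ctrl.camera(c)); print(c,ctrl.camera_params(c))
    for l in ["cartridge","stud","pliers","knob","nest","pivot","handle","spare"]:
        print(l,[(round(d['conf'],2),[round(float(v)) for v in d['position']]) for d in ctrl.mark_of(c,l)][:5])
E
```

```text
{'time_s': 0.0, 'qpos': array([ 1.21041441e+00,  3.00467954e-01,  1.52157935e+00,  3.33424813e-07,
        1.32070581e+00, -6.65716537e-02]), 'joint_vel': array([ 0.00099243, -0.00042629,  0.00238131,  0.00026228,  0.0022451 ,
       -0.00050069]), 'tau': array([-7.48571620e-04, -5.31818676e+01, -3.52739418e+01,  7.08112679e-02,
        2.44912470e-02, -1.01363171e-04]), 'ee_pos': array([0.15917523, 0.52618719, 0.20488879]), 'eef_rot': array([-3.14043478e+00, -7.75190264e-05,  2.84778226e+00]), 'force': array([ 0.16897137, -0.16616724, -0.00946191]), 'moment': array([ 0.028191  ,  0.01588359, -0.02320013]), 'grip_width': 0.09406675203862377} 0.0188
scene {'mtx': array([[472.22501345,   0.        , 279.12915839],
       [  0.        , 472.22501345, 206.78659883],
       [  0.        ,   0.        ,   1.        ]]), 'origin': array([ 1.16147543, -0.39977567,  0.7968399 ]), 'attitude': array([-2.33986393e+00,  2.11283404e-03,  9.22701642e-01])}
cartridge [(0.89, [172, 412]), (0.88, [182, 336]), (0.78, [148, 276]), (0.71, [213, 395]), (0.69, [175, 386])]
stud [(0.93, [173, 330]), (0.83, 
[... 293 characters left out ...]
507.91507367,   0.        , 280.90077618],
       [  0.        , 507.91507367, 211.45687746],
       [  0.        ,   0.        ,   1.        ]]), 'origin': array([0.32144658, 0.05331784, 1.51762559]), 'attitude': array([-2.98483714, -0.01141778, -1.54533316])}
cartridge [(0.61, [167, 196]), (0.54, [205, 169]), (0.51, [296, 212]), (0.48, [196, 413]), (0.47, [192, 145])]
stud [(0.71, [196, 170]), (0.67, [232, 208]), (0.64, [248, 142]), (0.49, [160, 195]), (0.45, [195, 144])]
pliers [(0.97, [217, 294])]
knob [(0.79, [199, 265])]
nest [(0.92, [212, 266]), (0.32, [224, 208])]
pivot [(0.61, [215, 292])]
handle [(0.91, [243, 329]), (0.46, [199, 269])]
spare [(0.58, [169, 394]), (0.54, [247, 219])]
```

View pics/scene0.png

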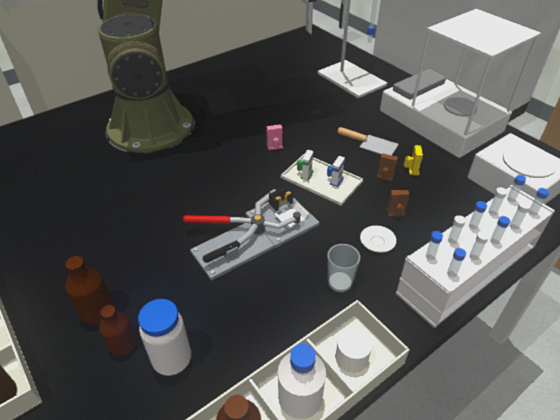

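View pics/top0.png

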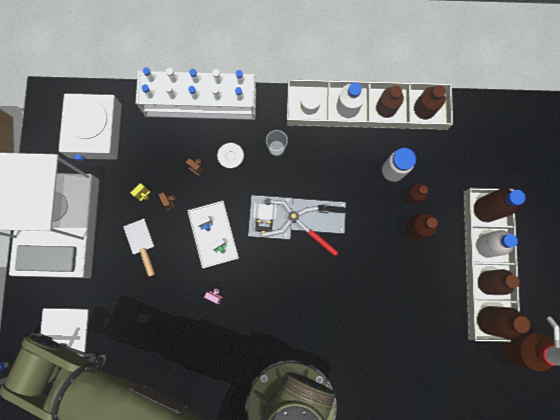

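Run:
```python
import cv2
a=cv2.imread('pics/scene0.png')[110:270,170:450];b=cv2.imread('pics/top0.png')[130:290,110:370]
cv2.imwrite('pics/sc.png',cv2.resize(a,None,fx=2.8,fy=2.8,interpolation=cv2.INTER_CUBIC))
cv2.imwrite('pics/tc.png',cv2.resize(b,None,fx=3,fy=3,interpolation=cv2.INTER_CUBIC))
```

```text
(no output)
```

View pics/sc.png

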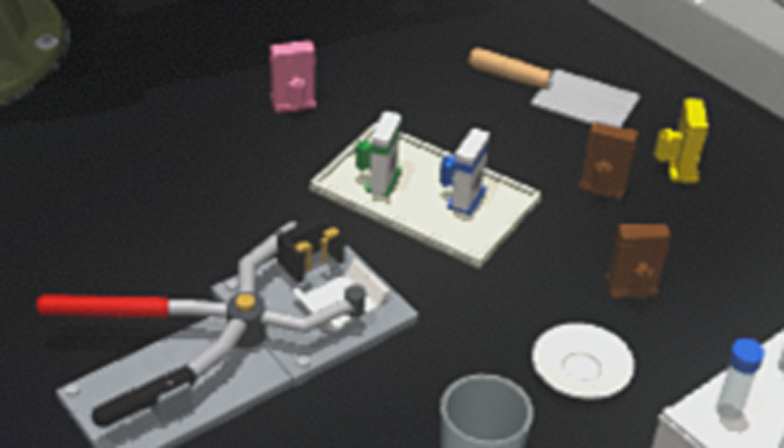

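View pics/tc.png

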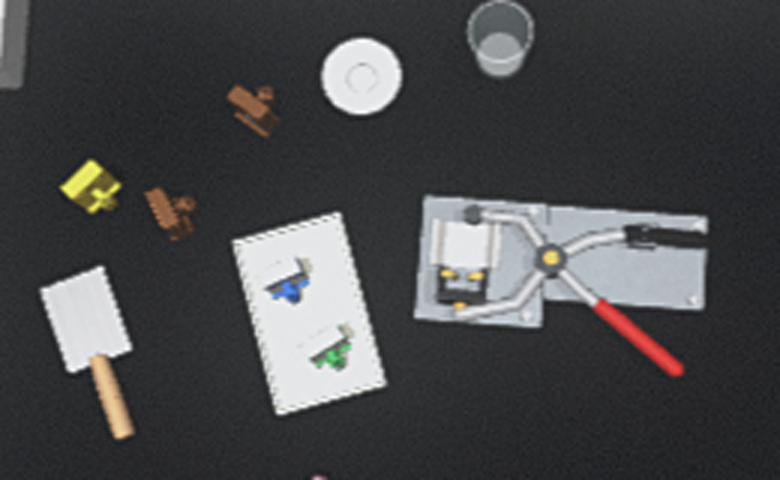

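The scene picture shows the rack with two cartridges: green at about (385,145) and blue at about (466,170) in the crop, i.e. pixels (308,163) and (336,172). In the top picture the blue one is at (206,225), green at (220,246). The pink (scene 275,137), brown (386,167 and 398,203) and yellow (415,160) ones are look-alikes. The blue-banded white one fits. The pliers lie with their jaws towards the left of the top picture (pivot 293,216) and the red handle end at (335,252).

```bash
cat > h.py <<'E'
import numpy as np, cv2
from scipy.spatial.transform import Rotation as Ro
from scipy.optimize import least_squares
from station import ctrl
P={c:ctrl.camera_params(c) for c in("scene","top")}
def proj(c,X):
    p=P[c];R=Ro.from_euler('xyz',p['attitude']).as_matrix()
    q=(np.atleast_2d(X)-p['origin'])@R; q=q@p['mtx'].T
    return q[:,:2]/q[:,2:]   # col,row
def ray(c,u,v,z):
    p=P[c];R=Ro.from_euler('xyz',p['attitude']).as_matrix()
    d=R@np.linalg.solve(p['mtx'],[u,v,1]); return p['origin']+d*(z-p['origin'][2])/d[2]
def tf(pose,L):
    x,y,a=pose;L=np.atleast_2d(L);c,s=np.cos(a),np.sin(a)
    return np.c_[x+c*L[:,0]-s*L[:,1],y+s*L[:,0]+c*L[:,1],L[:,2]]
def fit(obs,p0,loss='soft_l1'):
    f=lambda p:np.concatenate([(proj(c,tf(p,L))[0]-uv) for c,L,uv in obs])
    r=least_squares(f,p0,loss=loss);return r.x,f(r.x).reshape(-1,2)
E
python3 - <<'E'
from h import *
print(proj('top',[[0,0,0]]),proj('scene',[[0,0,0]]))
K={'knob':[.039,.079,.038],'nest':[.010,.085,.012],'pivot':[0,0,.052],'handle':[-.079,-.102,.038],'pliers':[0,0,0]}
M={'scene':{'pliers':(232,258),'knob':(214,294),'nest':(218,291),'pivot':(217,255),'handle':(212,199)},
'top':{'pliers':(217,294),'knob':(199,265),'nest':(212,266),'pivot':(215,292),'handle':(243,329)}}
obs=[(c,K[k],np.array(v[::-1],float)) for c in M for k,v in M[c].items()]
g=ray('top',292,215,.05);print(g)
for a0 in (0,1.5,3,-1.5):
    p,r=fit(obs,[g[0],g[1],a0]); print(p.round(4),np.abs(r).sum()); 
    if np.abs(r).sum()<60: print(r.round(1)); best=p
bl=ray('top',206,224,.03);gr=ray('top',220,247,.03);print(bl,gr, ray('scene',336,180,.0))
E
```

```text
[[290.64017374 406.24941137]] [[150.10398983 125.91027059]]
[0.54417724 0.0097707  0.05      ]
[ 0.5437  0.0038 -0.0293] 32.146038387090215
[[-0.4  1.2]
 [ 1.7  3.2]
 [-0.9 -1.2]
 [ 1.8  0.3]
 [ 0.7  8.1]
 [-0.6  0.7]
 [ 2.9  2.3]
 [-0.6  0.2]
 [ 2.   0.1]
 [-1.7  1.5]]
[ 0.5437  0.0038 -0.0293] 32.14603900950647
[[-0.4  1.2]
 [ 1.7  3.2]
 [-0.9 -1.2]
 [ 1.8  0.3]
 [ 0.7  8.1]
 [-0.6  0.7]
 [ 2.9  2.3]
 [-0.6  0.2]
 [ 2.   0.1]
 [-1.7  1.5]]
[5.4370e-01 3.8000e-03 6.2539e+00] 32.14603827430588
[[-0.4  1.2]
 [ 1.7  3.2]
 [-0.9 -1.2]
 [ 1.8  0.3]
 [ 0.7  8.1]
 [-0.6  0.7]
 [ 2.9  2.3]
 [-0.6  0.2]
 [ 2.   0.1]
 [-1.7  1.5]]
[ 0.5437  0.0038 -0.0293] 32.14603855069686
[[-0.4  1.2]
 [ 1.7  3.2]
 [-0.9 -1.2]
 [ 1.8  0.3]
 [ 0.7  8.1]
 [-0.6  0.7]
 [ 2.9  2.3]
 [-0.6  0.2]
 [ 2.   0.1]
 [-1.7  1.5]]
[0.51348284 0.26217802 0.03      ] [0.44671374 0.21796332 0.03      ] [0.51368759 0.27240487 0.        ]
```

```bash
cat >> h.py <<'E'
BOX=lambda x0,x1,y0,y1,z0,z1:np.array([[x,y,z] for x in(x0,x1) for y in(y0,y1) for z in(z0,z1)])
ED=[(0,1),(2,3),(4,5),(6,7),(0,2),(1,3),(4,6),(5,7),(0,4),(1,5),(2,6),(3,7)]
def crop(c,im,cu,cv,hw,hh,s):
    k=im[cv-hh:cv+hh,cu-hw:cu+hw]; return cv2.resize(k,None,fx=s,fy=s,interpolation=cv2.INTER_CUBIC),lambda uv:((np.asarray(uv)-[cu-hw,cv-hh]+.5)*s)
def drawbox(o,f,c,B,col):
    q=f(proj(c,B)).astype(int)
    for i,j in ED: cv2.line(o,tuple(map(int,q[i])),tuple(map(int,q[j])),col,1)
E
cat > ov.py <<'E'
from h import *
def carts(pose,z):
    return [tf(pose,b+np.array([0,0,z])) for b in (BOX(-.008,.008,-.02,.02,.006,.066),BOX(-.012,.012,-.02,.02,0,.006),BOX(-.021,-.017,-.008,.008,.022,.030))]
E
python3 - <<'E'
from ov import *
for c,(u,v) in {'top':(206,224),'scene':(336,172)}.items():
    im=cv2.imread(f'pics/{c}0.png'); o,f=crop(c,im,u,v,25,25,12); o2=o.copy()
    for B in carts((.5135,.262,.3),.003): drawbox(o,f,c,B,(0,0,255))
    cv2.imwrite(f'pics/c_{c}.png',cv2.resize(np.hstack([o2,o]),(800,400)))
E
```

```text
(no output)
```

View pics/c_top.png

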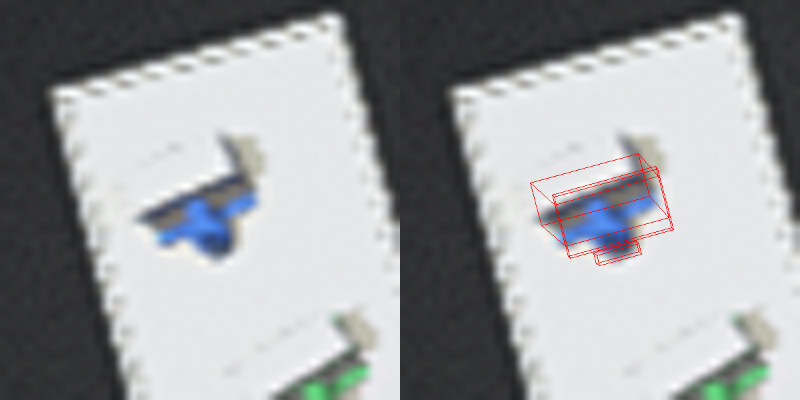

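View pics/c_scene.png

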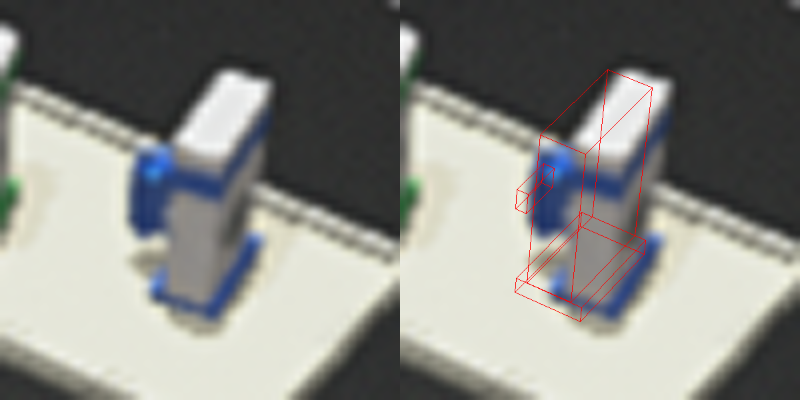

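```bash
cat > fc.py <<'E'
from ov import *
def S(a,b): return np.array([a/8+311-.5,b/8+147-.5])
def T(a,b): return np.array([a/8+181-.5,b/8+199-.5])
obs=[('scene',(-.008,.02,.066),S(227,70)),('scene',(.008,.02,.066),S(272,85)),('scene',(.008,-.02,.066),S(218,157)),('scene',(-.008,-.02,.066),S(175,140)),
('scene',(.012,-.02,0),S(213,320)),('scene',(.012,.02,0),S(264,243)),('scene',(-.012,-.02,0),S(152,297)),
('top',(-.008,.02,.066),T(140,218)),('top',(-.008,-.02,.066),T(250,180)),('top',(-.012,.02,.003),T(160,243)),('top',(-.012,-.02,.003),T(257,207))]
f=lambda p:np.concatenate([(proj(c,tf(p[:3],np.array(L)+[0,0,p[3]]))[0]-uv) for c,L,uv in obs])
r=least_squares(f,[.52,.26,.3,.003],loss='soft_l1');print(r.x.round(4));print(f(r.x).reshape(-1,2).round(1))
p=r.x
for c,(u,v) in {'top':(206,224),'scene':(336,172)}.items():
    im=cv2.imread(f'pics/{c}0.png'); o,g=crop(c,im,u,v,25,25,12)
    for B in carts(p[:3],p[3]): drawbox(o,g,c,B,(0,0,255))
    cv2.imwrite(f'pics/d_{c}.png',o)
a=cv2.imread('pics/d_top.png');b=cv2.imread('pics/d_scene.png')
cv2.imwrite('pics/d.png',cv2.resize(np.hstack([a,b]),(800,400)))
pl=(.5437,.0038,-.0293)
K=np.array([[.039,.079,.038],[.010,.085,.012],[0,0,.052],[-.079,-.102,.038],[-.042,-.052,.038],[-.098,-.128,.038],[.01,.063,.026],[.01,.107,.026]])
for c,(u,v) in {'top':(296,216),'scene':(255,232)}.items():
    im=cv2.imread(f'pics/{c}0.png'); o,g=crop(c,im,u,v,66,50,6)
    for q in g(proj(c,tf(pl,K))): cv2.drawMarker(o,tuple(map(int,q)),(0,0,255) if c=='top' else (255,0,255),0,12,1)
    cv2.imwrite(f'pics/p_{c}.png',o)
E
python3 fc.py
```

```text
[0.5191 0.2673 0.4184 0.0041]
[[-0.3 -0.2]
 [-0.  -0.2]
 [ 0.2 -0.2]
 [-0.4 -0.1]
 [ 0.1  0.2]
 [ 0.   0.8]
 [-1.   0.1]
 [-1.1 -0.4]
 [-1.8 -0.9]
 [ 0.1  0.4]
 [ 0.5 -0.1]]
```

View pics/d.png

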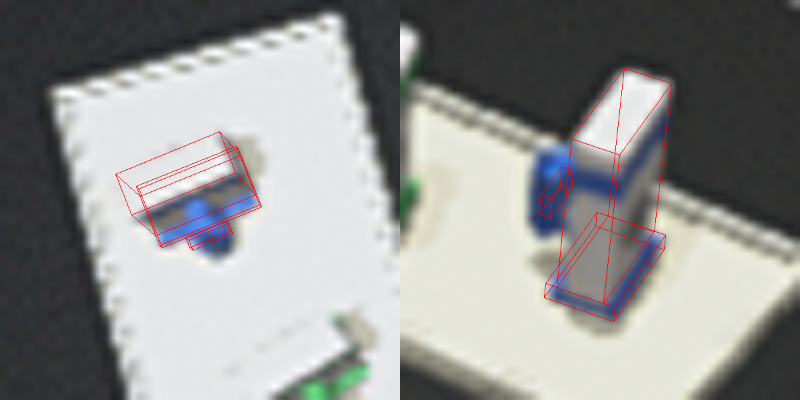

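View pics/p_top.png

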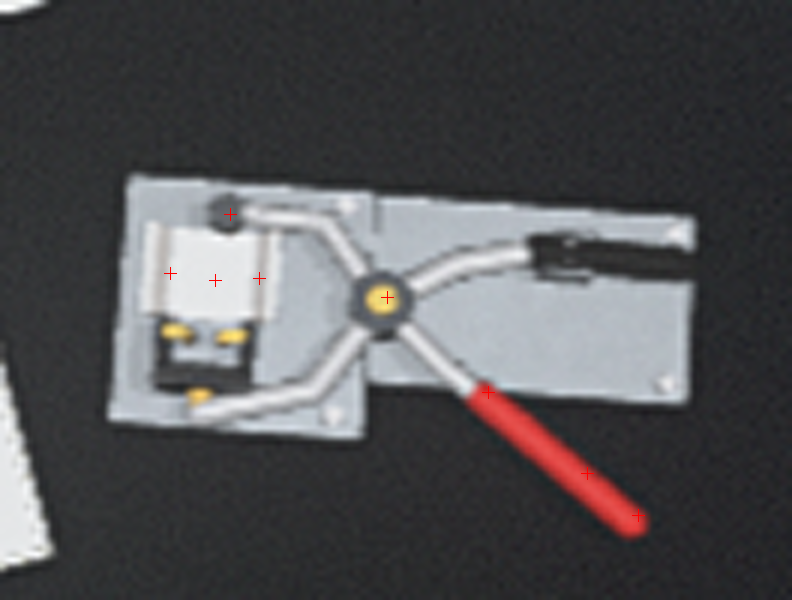

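View pics/p_scene.png

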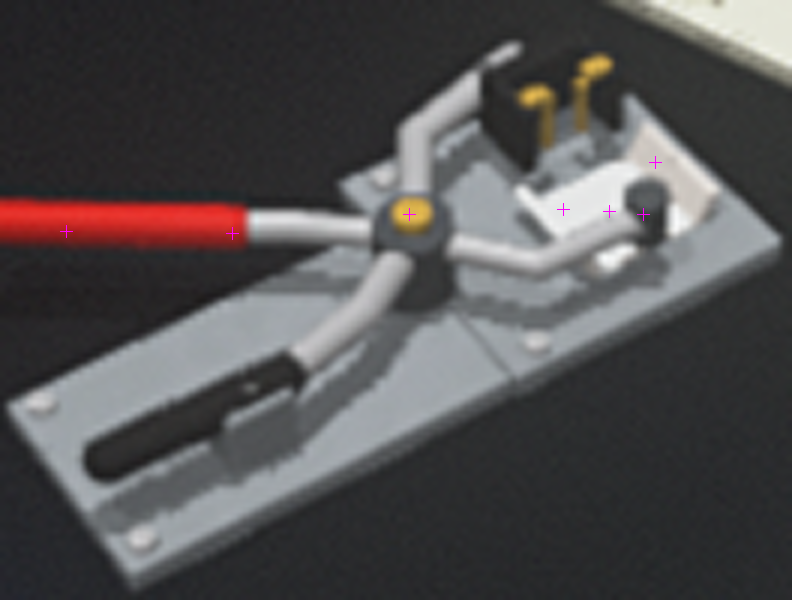

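Run:
```python
from ov import *
T=lambda a,b:np.array([a/6+230-.5,b/6+166-.5]); S=lambda a,b:np.array([a/6+189-.5,b/6+182-.5])
obs=[('top',(0,0,.052),T(382,298)),('top',(-.042,-.052,.038),T(482,393)),('top',(.039,.079,.047),T(229,212)),('top',(.01,.063,.012),T(259,280)),('top',(.01,.107,.012),T(170,274)),
('scene',(0,0,.052),S(412,212)),('scene',(-.042,-.052,.038),S(246,224)),('scene',(.039,.079,.047),S(647,190))]
for sub,n in((obs,'both'),(obs[:5],'top'),(obs[5:],'scene')):
    p,r=fit(sub,[.5437,.0038,-.03]);print(n,p.round(4));print(r.round(1).tolist())
for z,(a,b) in ((.012,((375,193),(693,217))),(.012,((372,382),(687,402))),(.012,((128,178),(110,417)))):
    d=ray('top',*T(*a),z)-ray('top',*T(*b),z);print(d.round(4),np.arctan2(-d[0],d[1]) if abs(d[1])>abs(d[0]) else np.arctan2(d[1],d[0]))
for z,(a,b) in ((.012,((5,405),(340,183))),(.012,((133,580),(780,240))),):
    d=-ray('scene',*S(*a),z)+ray('scene',*S(*b),z);print('s',d.round(4),np.arctan2(-d[0],d[1]))
```

```text
both [ 0.5431  0.0061 -0.0472]
[[0.1, 0.1], [-0.0, 0.4], [-0.3, -0.3], [-0.6, 0.3], [-0.4, 0.2], [0.3, -0.1], [-1.4, 0.7], [0.2, 1.1]]
top [ 0.5436  0.0054 -0.0453]
[[0.4, -0.0], [0.2, 0.2], [-0.1, -0.5], [-0.3, 0.1], [-0.1, 0.1]]
scene [ 0.5419  0.0076 -0.0374]
[[0.5, -0.7], [-1.2, 0.3], [0.3, 0.3]]
[0.0079 0.1601 0.    ] -0.04900863859743905
[ 0.0058  0.157  -0.    ] -0.03697850837256137
[ 0.1209 -0.0047  0.    ] -0.03916890911386015
s [-0.0214  0.1621  0.    ] 0.1312607574197125
s [0.0107 0.2838 0.    ] -0.03776491301162158
```

Request:
carry_out([
  {"wz":-0.9},
  {"wz":-0.9},
  {"wz":-0.9},
  {"wz":-0.9},
  {"wz":-0.9},
  {"wz":-0.9},
  {"wz":-0.9},
  {"wz":-0.9},
  {"wz":-0.9},
  {"wz":-0.6},
  {},
])

```text
invalid input
```

```bash
cat > go.py <<'E'
import sys,numpy as np
from scipy.spatial.transform import Rotation as Ro
from station import ctrl
o=ctrl.get_obs();t=np.array(list(map(float,sys.argv[1:4])));y=float(sys.argv[4])
R=Ro.from_euler('xyz',o['eef_rot']);Rt=Ro.from_euler('xyz',[np.pi,0,y])
print('t',round(o['time_s'],2),'pos',o['ee_pos'].round(4),'rot',o['eef_rot'].round(4),'F',o['force'].round(2),'w',round(o['grip_width'],4))
print('units xyz',(R.inv().apply(t-o['ee_pos'])/.02).round(2),'rot',((R.inv()*Rt).as_rotvec()/.08).round(2))
E
python3 go.py .5175 .267 .17 3.55
```

```text
t 0.9 pos [0.1593 0.5264 0.2054] rot [3.1416 0.     2.8478] F [-0.36  1.16 -0.45] w 0.0939
units xyz [-20.9   -7.23   1.77] rot [-0.    0.   -8.78]
```

Request:
carry_out([
  {"wz":-0.9},
  {"wz":-0.9},
  {"wz":-0.9},
  {"wz":-0.9},
  {"wz":-0.9},
  {"wz":-0.9},
  {"wz":-0.9},
  {"wz":-0.9},
  {"wz":-0.9},
  {"wz":-0.7},
  {"z":0},
])

```text
invalid input
```

```bash
python3 go.py .5175 .267 .17 3.55
```

```text
t 0.9 pos [0.1593 0.5264 0.2054] rot [3.1416 0.     2.8478] F [-0.36  1.16 -0.45] w 0.0939
units xyz [-20.9   -7.23   1.77] rot [-0.    0.   -8.78]
```

Perhaps every key is needed in each row; I'll test with one row.

Request:
carry_out([
  {"x":0,"y":0,"z":0,"wx":0,"wy":0,"wz":-0.9,"jaw":100},
])

```text
time_s: 0.98
ee_pos: [0.1593, 0.5264, 0.2055]
eef_rot: [3.142, -0.0, 2.919]
force: [0.2, 0.2, -0.3]
grip_width: 0.0942
```

```bash
cat > plan.py <<'E'
import sys,numpy as np
from scipy.spatial.transform import Rotation as Ro
from station import ctrl
# plan.py x y z yaw N : constant per-row deltas
o=ctrl.get_obs();t=np.array(list(map(float,sys.argv[1:4])));y=float(sys.argv[4]);N=int(sys.argv[5])
R=Ro.from_euler('xyz',o['eef_rot']);Rt=Ro.from_euler('xyz',[np.pi,0,y])
w=(R.inv()*Rt).as_rotvec()/N; A=np.zeros((3,3));Q=R
for i in range(N): A+=Q.as_matrix();Q=Q*Ro.from_rotvec(w)
d=np.linalg.solve(A,t-o['ee_pos'])
print('t',round(o['time_s'],2),'pos',o['ee_pos'].round(4),'rot',o['eef_rot'].round(4),'F',o['force'].round(2),'w',round(o['grip_width'],4))
print('per row',(d/.02).round(3),(w/.08).round(3))
E
python3 plan.py .5175 .267 .17 3.55 24
```

```text
t 0.98 pos [0.1593 0.5264 0.2055] rot [ 3.1415 -0.      2.9186] F [ 0.23  0.18 -0.28] w 0.0942
per row [-0.713 -0.608  0.074] [ 0.     0.    -0.329]
```

Request:
carry_out([
  {"x":-0.71,"y":-0.61,"z":0,"wx":0,"wy":0,"wz":-0.33,"jaw":100},
  {"x":-0.71,"y":-0.61,"z":0,"wx":0,"wy":0,"wz":-0.33,"jaw":100},
  {"x":-0.71,"y":-0.61,"z":0,"wx":0,"wy":0,"wz":-0.33,"jaw":100},
  {"x":-0.71,"y":-0.61,"z":0,"wx":0,"wy":0,"wz":-0.33,"jaw":100},
  {"x":-0.71,"y":-0.61,"z":0,"wx":0,"wy":0,"wz":-0.33,"jaw":100},
  {"x":-0.71,"y":-0.61,"z":0,"wx":0,"wy":0,"wz":-0.33,"jaw":100},
  {"x":-0.71,"y":-0.61,"z":0,"wx":0,"wy":0,"wz":-0.33,"jaw":100},
  {"x":-0.71,"y":-0.61,"z":0,"wx":0,"wy":0,"wz":-0.33,"jaw":100},
  {"x":-0.71,"y":-0.61,"z":0,"wx":0,"wy":0,"wz":-0.33,"jaw":100},
  {"x":-0.71,"y":-0.61,"z":0,"wx":0,"wy":0,"wz":-0.33,"jaw":100},
  {"x":-0.71,"y":-0.61,"z":0,"wx":0,"wy":0,"wz":-0.33,"jaw":100},
  {"x":-0.71,"y":-0.61,"z":0,"wx":0,"wy":0,"wz":-0.33,"jaw":100},
])

```text
time_s: 1.98
ee_pos: [0.3179, 0.3674, 0.2056]
eef_rot: [3.141, 0.0, -3.045]
force: [-0.6, 0.1, 0.3]
grip_width: 0.0941
```

```bash
python3 plan.py .5175 .267 .17 3.55 12
```

```text
t 1.98 pos [0.3179 0.3674 0.2056] rot [ 3.1414e+00  2.0000e-04 -3.0453e+00] F [-0.62  0.14  0.34] w 0.0941
per row [-0.711 -0.606  0.148] [ 0.     0.    -0.325]
```

Request:
carry_out([
  {"x":-0.71,"y":-0.61,"z":0.15,"wx":0,"wy":0,"wz":-0.33,"jaw":90},
  {"x":-0.71,"y":-0.61,"z":0.15,"wx":0,"wy":0,"wz":-0.33,"jaw":90},
  {"x":-0.71,"y":-0.61,"z":0.15,"wx":0,"wy":0,"wz":-0.33,"jaw":90},
  {"x":-0.71,"y":-0.61,"z":0.15,"wx":0,"wy":0,"wz":-0.33,"jaw":90},
  {"x":-0.71,"y":-0.61,"z":0.15,"wx":0,"wy":0,"wz":-0.33,"jaw":90},
  {"x":-0.71,"y":-0.61,"z":0.15,"wx":0,"wy":0,"wz":-0.33,"jaw":90},
  {"x":-0.71,"y":-0.61,"z":0.15,"wx":0,"wy":0,"wz":-0.33,"jaw":90},
  {"x":-0.71,"y":-0.61,"z":0.15,"wx":0,"wy":0,"wz":-0.33,"jaw":90},
  {"x":-0.71,"y":-0.61,"z":0.15,"wx":0,"wy":0,"wz":-0.33,"jaw":90},
  {"x":-0.71,"y":-0.61,"z":0.15,"wx":0,"wy":0,"wz":-0.33,"jaw":90},
  {"x":-0.71,"y":-0.61,"z":0.15,"wx":0,"wy":0,"wz":-0.33,"jaw":90},
  {"x":-0.71,"y":-0.61,"z":0.15,"wx":0,"wy":0,"wz":-0.33,"jaw":90},
])

```text
time_s: 2.98
ee_pos: [0.5177, 0.2663, 0.1693]
eef_rot: [3.142, -0.0, -2.729]
force: [0.1, 0.0, -0.9]
grip_width: 0.0846
```

```bash
python3 go.py .5175 .267 .06 3.55
python3 - <<'E'
from ov import *
for c in('scene','top'):
    im=ctrl.camera(c);cv2.imwrite(f'pics/{c}1.png',im)
    o=ctrl.get_obs();tcp=o['ee_pos'];R=Ro.from_euler('xyz',o['eef_rot']).as_matrix()
    u,v=proj(c,tcp)[0].astype(int);print(c,u,v)
    k,g=crop(c,im,u,v+(10 if c=='scene' else 0),45,45,8)
    pts=[tcp,tcp+R@[0,.042,0],tcp-R@[0,.042,0],np.r_[tcp[:2],.004],np.r_[tcp[:2],.07]]
    for q in g(proj(c,pts)): cv2.drawMarker(k,tuple(map(int,q)),(0,0,255),0,14,1)
    cv2.imwrite(f'pics/{c}1c.png',k)
a=cv2.imread('pics/scene1c.png');b=cv2.imread('pics/top1c.png');cv2.imwrite('pics/q1.png',cv2.resize(np.hstack([a,b]),(800,400)))
E
```

```text
t 2.98 pos [0.5177 0.2663 0.1693] rot [ 3.1416 -0.     -2.7287] F [ 0.07  0.03 -0.94] w 0.0846
units xyz [-0.01  0.03  5.46] rot [ 0.   -0.    0.06]
scene 341 127
top 197 215
```

View pics/q1.png

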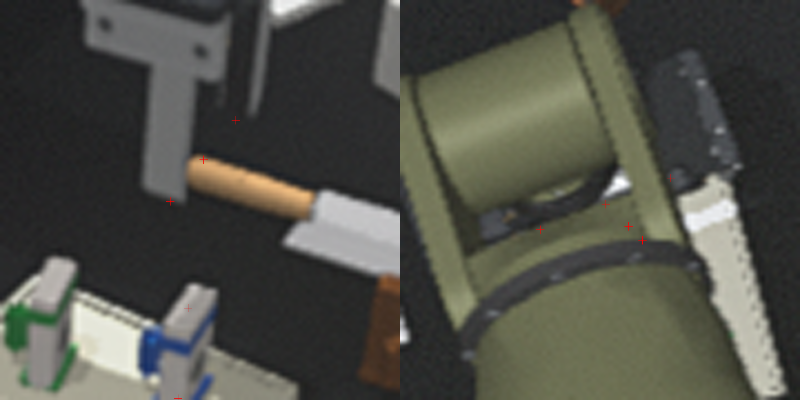

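Request:
carry_out([
  {"x":0,"y":0,"z":0.8,"wx":0,"wy":0,"wz":0,"jaw":90},
  {"x":0,"y":0,"z":0.8,"wx":0,"wy":0,"wz":0,"jaw":90},
  {"x":0,"y":0,"z":0.8,"wx":0,"wy":0,"wz":0,"jaw":90},
  {"x":0,"y":0,"z":0.8,"wx":0,"wy":0,"wz":0,"jaw":90},
  {"x":0,"y":0,"z":0.8,"wx":0,"wy":0,"wz":0,"jaw":90},
  {"x":0,"y":0,"z":0.6,"wx":0,"wy":0,"wz":0,"jaw":90},
  {"x":0,"y":0,"z":0.6,"wx":0,"wy":0,"wz":0,"jaw":90},
  {"x":0,"y":0,"z":0.6,"wx":0,"wy":0,"wz":0,"jaw":90},
  {"x":0,"y":0,"z":0.6,"wx":0,"wy":0,"wz":0,"jaw":90},
  {"x":0,"y":0,"z":0,"wx":0,"wy":0,"wz":0,"jaw":90},
])

```text
time_s: 3.92
ee_pos: [0.5158, 0.2664, 0.039]
eef_rot: [-3.142, -0.003, -2.73]
force: [-0.2, 0.2, -0.5]
grip_width: 0.0844
```

```bash
python3 go.py .5175 .267 .041 3.55
python3 - <<'E'
from ov import *
c='scene'
im=ctrl.camera(c);cv2.imwrite(f'pics/{c}2.png',im)
k,g=crop(c,im,336,165,45,35,8)
cv2.imwrite('pics/q2.png',k)
E
```

```text
t 3.92 pos [0.5158 0.2664 0.039 ] rot [-3.1416 -0.0032 -2.7299] F [-0.19  0.18 -0.55] w 0.0844
units xyz [-0.09 -0.01 -0.1 ] rot [-0.   -0.04  0.04]
```

View pics/q2.png

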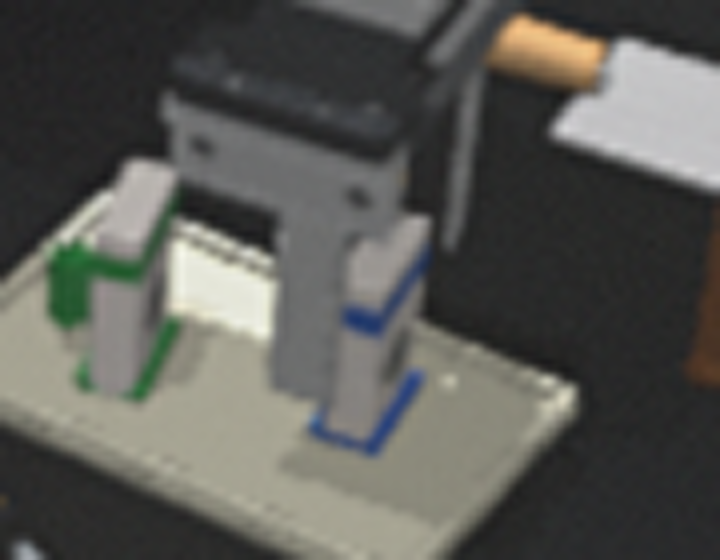

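Request:
carry_out([
  {"x":0,"y":0,"z":-0.05,"wx":0,"wy":0,"wz":0,"jaw":30},
  {"x":0,"y":0,"z":0,"wx":0,"wy":0,"wz":0,"jaw":30},
  {"x":0,"y":0,"z":0,"wx":0,"wy":0,"wz":0,"jaw":30},
  {"x":0,"y":0,"z":0,"wx":0,"wy":0,"wz":0,"jaw":30},
  {"x":0,"y":0,"z":0,"wx":0,"wy":0,"wz":0,"jaw":30},
  {"x":0,"y":0,"z":0,"wx":0,"wy":0,"wz":0,"jaw":30},
  {"x":0,"y":0,"z":0,"wx":0,"wy":0,"wz":0,"jaw":30},
  {"x":0,"y":0,"z":0,"wx":0,"wy":0,"wz":0,"jaw":30},
], squeeze=20)

```text
time_s: 4.63
ee_pos: [0.5169, 0.2668, 0.0426]
eef_rot: [-3.142, 0.0, -2.73]
force: [0.9, -0.1, 0.9]
grip_width: 0.0398
```

```bash
python3 go.py .5175 .267 .041 3.55
python3 - <<'E'
from ov import *
c='scene'
im=ctrl.camera(c);cv2.imwrite(f'pics/{c}3.png',im)
k,g=crop(c,im,336,165,45,35,8)
cv2.imwrite('pics/q3.png',k)
E
```

```text
t 4.63 pos [0.5169 0.2668 0.0426] rot [-3.1415e+00  2.0000e-04 -2.7298e+00] F [ 0.9  -0.12  0.92] w 0.0398
units xyz [-0.03 -0.    0.08] rot [-0.    0.    0.04]
```

View pics/q3.png

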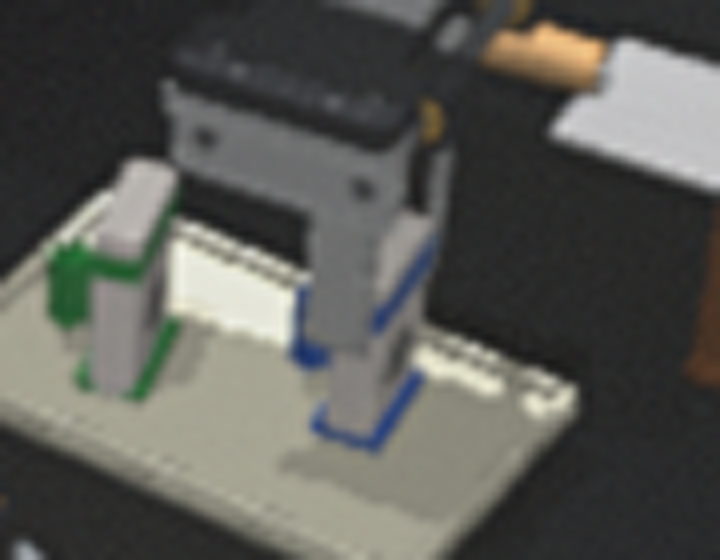

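Request:
carry_out([
  {"x":0,"y":0,"z":-0.3,"wx":0,"wy":0,"wz":0,"jaw":30},
  {"x":0,"y":0,"z":-0.5,"wx":0,"wy":0,"wz":0,"jaw":30},
  {"x":0,"y":0,"z":-0.7,"wx":0,"wy":0,"wz":0,"jaw":30},
  {"x":0,"y":0,"z":-0.7,"wx":0,"wy":0,"wz":0,"jaw":30},
  {"x":0,"y":0,"z":-0.7,"wx":0,"wy":0,"wz":0,"jaw":30},
  {"x":0,"y":0,"z":-0.7,"wx":0,"wy":0,"wz":0,"jaw":30},
  {"x":0,"y":0,"z":-0.7,"wx":0,"wy":0,"wz":0,"jaw":30},
  {"x":0,"y":0,"z":-0.5,"wx":0,"wy":0,"wz":0,"jaw":30},
  {"x":0,"y":0,"z":0,"wx":0,"wy":0,"wz":0,"jaw":30},
])

```text
time_s: 5.43
ee_pos: [0.5177, 0.2672, 0.1412]
eef_rot: [-3.142, 0.004, -2.73]
force: [0.4, 0.4, -1.2]
grip_width: 0.0403
```

```bash
python3 plan.py .5569 .0906 .12 3.0986 12
```

```text
t 5.43 pos [0.5177 0.2672 0.1412] rot [-3.1416  0.0039 -2.7298] F [ 0.42  0.42 -1.25] w 0.0403
per row [-0.011 -0.76   0.088] [0.001 0.004 0.474]
```

Request:
carry_out([
  {"x":-0.01,"y":-0.76,"z":0.09,"wx":0,"wy":0,"wz":0.475,"jaw":30},
  {"x":-0.01,"y":-0.76,"z":0.09,"wx":0,"wy":0,"wz":0.475,"jaw":30},
  {"x":-0.01,"y":-0.76,"z":0.09,"wx":0,"wy":0,"wz":0.475,"jaw":30},
  {"x":-0.01,"y":-0.76,"z":0.09,"wx":0,"wy":0,"wz":0.475,"jaw":30},
  {"x":-0.01,"y":-0.76,"z":0.09,"wx":0,"wy":0,"wz":0.475,"jaw":30},
  {"x":-0.01,"y":-0.76,"z":0.09,"wx":0,"wy":0,"wz":0.475,"jaw":30},
  {"x":-0.01,"y":-0.76,"z":0.09,"wx":0,"wy":0,"wz":0.475,"jaw":30},
  {"x":-0.01,"y":-0.76,"z":0.09,"wx":0,"wy":0,"wz":0.475,"jaw":30},
  {"x":-0.01,"y":-0.76,"z":0.09,"wx":0,"wy":0,"wz":0.475,"jaw":30},
  {"x":-0.01,"y":-0.76,"z":0.09,"wx":0,"wy":0,"wz":0.475,"jaw":30},
  {"x":-0.01,"y":-0.76,"z":0.09,"wx":0,"wy":0,"wz":0.475,"jaw":30},
  {"x":-0.01,"y":-0.76,"z":0.09,"wx":0,"wy":0,"wz":0.475,"jaw":30},
])

```text
time_s: 6.43
ee_pos: [0.5554, 0.0894, 0.1162]
eef_rot: [-3.141, -0.001, 3.096]
force: [0.7, 0.2, 0.0]
grip_width: 0.04
```

```bash
python3 go.py .5569 .0906 .0515 3.0986
python3 - <<'E'
from ov import *
c='scene'
im=ctrl.camera(c);cv2.imwrite(f'pics/{c}4.png',im)
k,g=crop(c,im,292,195,50,45,8)
k0=k.copy()
o=ctrl.get_obs();z=o['ee_pos'][2]-.0386;print(z)
for B in carts((o['ee_pos'][0],o['ee_pos'][1],o['eef_rot'][2]+np.pi),z): drawbox(k,g,c,B,(0,0,255))
for B in carts((.5569,.0906,-.043),.012): drawbox(k,g,c,B,(0,255,255))
cv2.imwrite('pics/q4.png',cv2.resize(np.hstack([k0,k]),(800,360)))
cv2.imwrite('pics/q4b.png',cv2.resize(k,(800,720))[:600])
E
```

```text
t 6.43 pos [0.5554 0.0894 0.1162] rot [-3.1415e+00 -7.0000e-04  3.0955e+00] F [0.72 0.23 0.02] w 0.04
units xyz [-0.08  0.06  3.24] rot [-0.   -0.01 -0.04]
0.07722096846401236
```

View pics/q4.png

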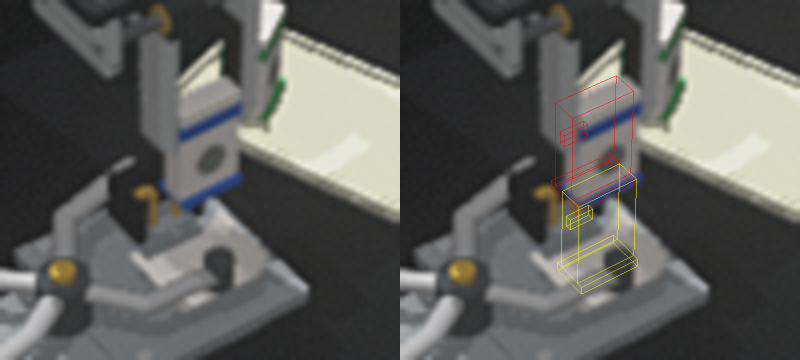

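View pics/q4b.png

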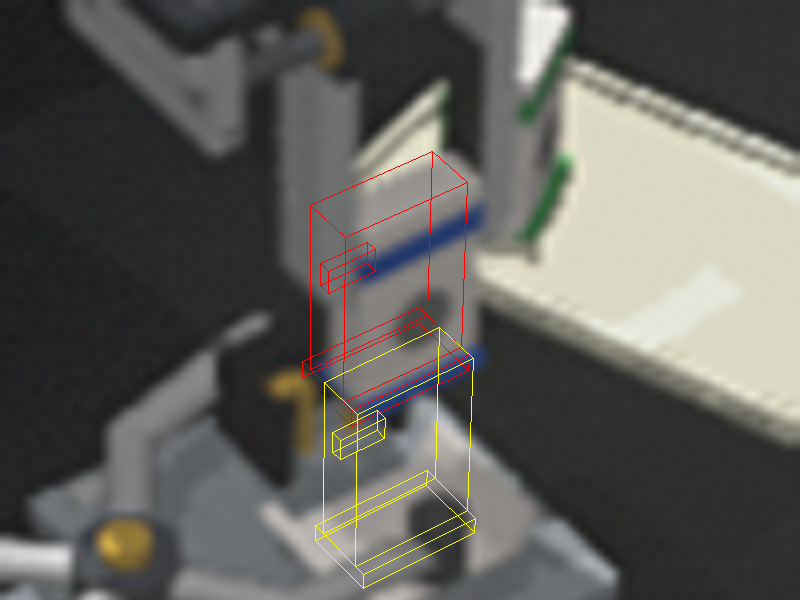

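Run:
```python
from ov import *
c='scene'
im=cv2.imread('pics/scene4.png')
k,g=crop(c,im,292,180,32,32,12);k0=k.copy()
o=ctrl.get_obs();R=Ro.from_euler('xyz',o['eef_rot']).as_matrix();t=o['ee_pos']
for s in(-1,1):
    B=BOX(-.008,.008,*sorted((s*.02,s*.0325)),-.06,0)@R.T+t; drawbox(k,g,c,B,(255,0,255))
cv2.imwrite('pics/q5.png',np.hstack([k0,k])[:, :][:600] if 0 else cv2.resize(np.hstack([k0,k]),(800,400)))
cv2.imwrite('pics/q5b.png',cv2.resize(k,(600,600)))
```

```text
(no output)
```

View pics/q5b.png

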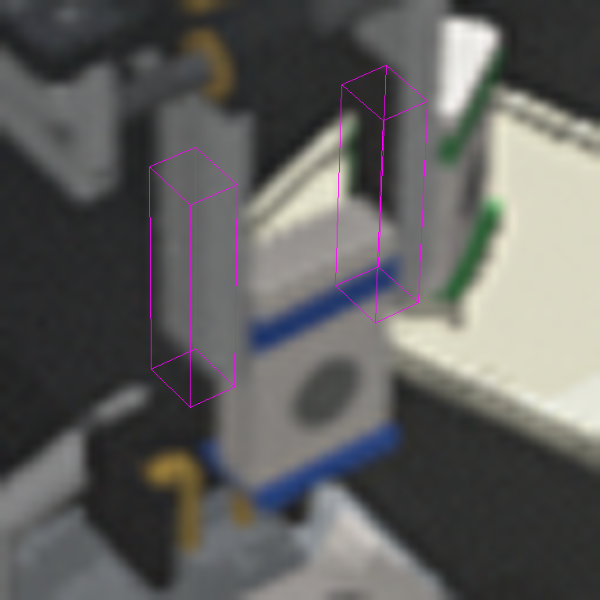

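View pics/q5.png

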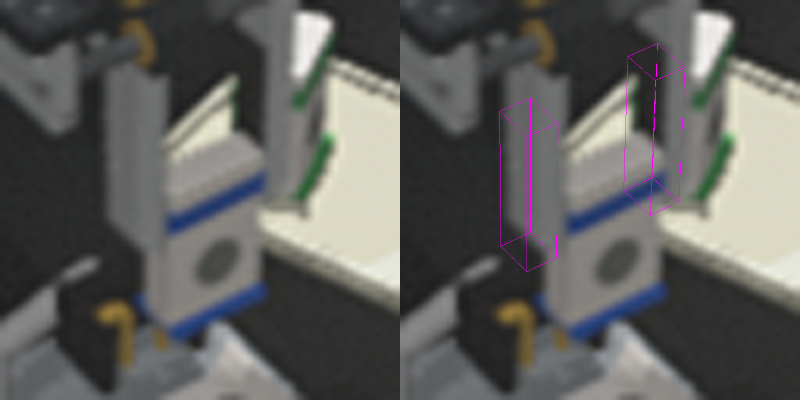

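Run:
```python
from ov import *
im=cv2.imread('pics/scene4.png')
k,g=crop('scene',im,292,186,16,20,15)
for i in range(0,32,4): cv2.line(k,(i*15,0),(i*15,5),(0,0,255),1)
for i in range(0,40,4): cv2.line(k,(0,i*15),(5,i*15),(0,0,255),1)
cv2.imwrite('pics/q6.png',k)
```

```text
(no output)
```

View pics/q6.png

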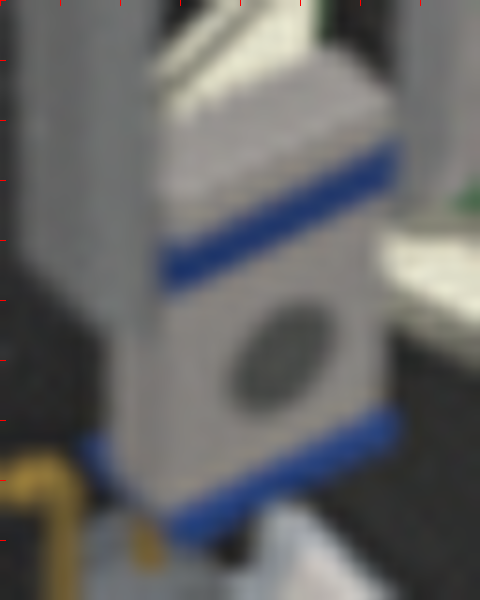

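Run:
```python
from ov import *
S=lambda a,b:np.array([a/15+276-.5,b/15+166-.5])
obs=[((.008,.02,.066),S(395,102)),((-.008,.02,.066),S(335,48)),((.012,-.02,0),S(177,548)),((.012,.02,0),S(402,435)),((-.012,-.02,.006),S(82,438)),((.012,-.02,.006),S(165,515)),((.012,.02,.006),S(402,405))]
o=ctrl.get_obs();e=o['ee_pos'];yaw=o['eef_rot'][2]-np.pi
for zf in (None,.0772,.075):
    f=lambda p:np.concatenate([(proj('scene',tf((p[0],p[1],yaw if len(p)<4 else p[3]),np.array(L)+[0,0,p[2] if zf is None else zf]))[0]-uv) for L,uv in obs])
    for x0 in ([e[0],e[1],.077],[e[0],e[1],.077,yaw]):
        r=least_squares(f,x0,loss='soft_l1');print(zf,(r.x).round(4),'cost',r.cost,f(r.x).round(1))
print(e,yaw)
```

```text
None [0.5463 0.0999 0.0657] cost 1.646852138648277 [-0.1 -0.3 -0.4 -0.5  0.2 -0.  -0.5  0.7  0.5 -0.6  1.   0.2 -0.4  0.7]
None [ 0.5467  0.0996  0.0662 -0.0656] cost 1.6078115457651465 [-0.1 -0.2 -0.3 -0.5  0.  -0.1 -0.4  0.8  0.5 -0.8  0.9  0.2 -0.4  0.8]
0.0772 [0.5561 0.0918 0.077 ] cost 1.8048328346609614 [-0.  -0.6 -0.4 -0.9  0.1  0.1 -0.4  0.7  0.3 -0.6  0.9  0.4 -0.3  0.8]
0.0772 [ 0.5561  0.0918  0.077  -0.0674] cost 1.756038207659817 [ 0.  -0.5 -0.2 -0.9 -0.1  0.1 -0.3  0.9  0.3 -0.7  0.7  0.3 -0.2  0.9]
0.075 [0.5542 0.0934 0.077 ] cost 1.750711574473889 [-0.  -0.5 -0.4 -0.8  0.1  0.1 -0.4  0.7  0.3 -0.6  0.9  0.3 -0.3  0.8]
0.075 [ 0.5542  0.0934  0.077  -0.0672] cost 1.7027886386544364 [ 0.  -0.5 -0.2 -0.8 -0.1  0.  -0.4  0.8  0.3 -0.7  0.8  0.3 -0.3  0.9]
[0.55523012 0.08723231 0.11582097] -0.05023323529717194
```

```bash
python3 go.py .5555 .0900 .075 3.0986
```

```text
t 6.48 pos [0.5552 0.0872 0.1158] rot [-3.1408e+00 -1.4000e-03  3.0914e+00] F [-0.19 -2.32 -1.74] w 0.0402
units xyz [-0.01  0.14  2.04] rot [-0.01 -0.02 -0.09]
```

Request:
carry_out([
  {"x":0,"y":0.13,"z":0,"wx":0,"wy":0,"wz":-0.08,"jaw":30},
  {"x":0,"y":0,"z":0.5,"wx":0,"wy":0,"wz":0,"jaw":30},
  {"x":0,"y":0,"z":0.5,"wx":0,"wy":0,"wz":0,"jaw":30},
  {"x":0,"y":0,"z":0.5,"wx":0,"wy":0,"wz":0,"jaw":30},
  {"x":0,"y":0,"z":0.5,"wx":0,"wy":0,"wz":0,"jaw":30},
  {"x":0,"y":0,"z":0,"wx":0,"wy":0,"wz":0,"jaw":30},
  {"x":0,"y":0,"z":0,"wx":0,"wy":0,"wz":0,"jaw":30},
  {"x":0,"y":0,"z":0,"wx":0,"wy":0,"wz":0,"jaw":30},
])

```text
time_s: 7.15
ee_pos: [0.5558, 0.0929, 0.077]
eef_rot: [3.142, 0.0, 3.104]
force: [0.1, -0.8, -1.0]
grip_width: 0.0401
```

```bash
python3 go.py .5555 .0900 .0515 3.0986
python3 - <<'E'
from ov import *
for c in('scene','top'):
    im=ctrl.camera(c);cv2.imwrite(f'pics/{c}7.png',im)
    k,g=crop(c,im,*((292,205) if c=='scene' else (266,212)),32,30,12)
    cv2.imwrite(f'pics/{c}7c.png',k)
a=cv2.imread('pics/scene7c.png');cv2.imwrite('pics/q7.png',cv2.resize(a,(640,600)))
E
python3 go.py .5555 .0900 .0515 3.0986
```

```text
t 7.15 pos [0.5558 0.0929 0.077 ] rot [3.1416e+00 2.0000e-04 3.1041e+00] F [ 0.13 -0.79 -0.99] w 0.0401
units xyz [ 0.01 -0.15  1.27] rot [0.   0.   0.07]
t 7.25 pos [0.556  0.0929 0.0774] rot [3.1415e+00 9.0000e-04 3.1039e+00] F [-0.91 -0.07 -1.13] w 0.04
units xyz [ 0.02 -0.14  1.29] rot [0.   0.01 0.07]
```

View pics/q7.png

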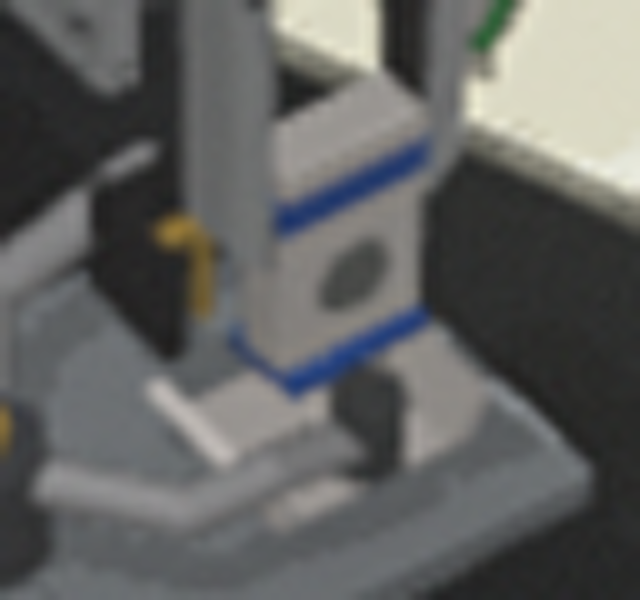

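View pics/top7c.png

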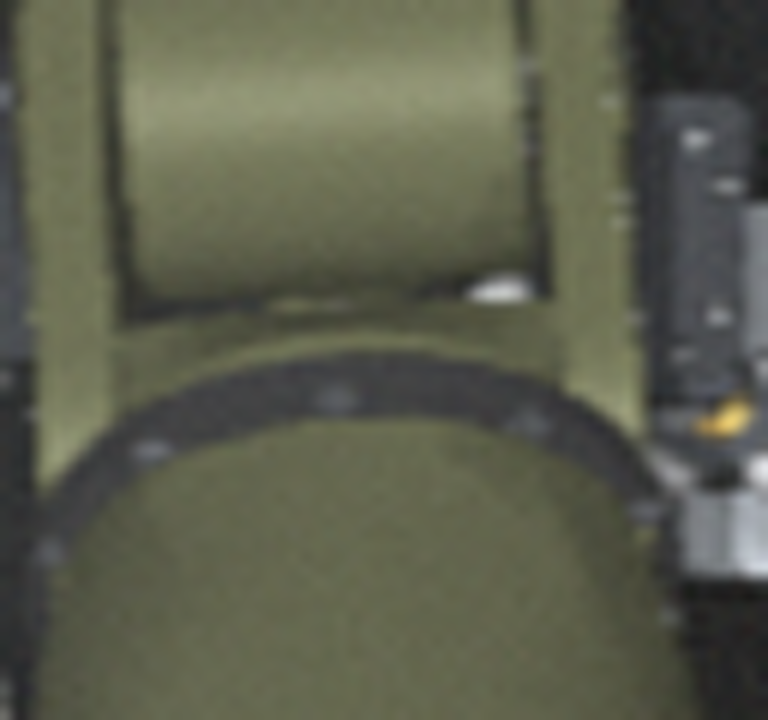

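Request:
carry_out([
  {"x":0,"y":-0.14,"z":0,"wx":0,"wy":0,"wz":0.07,"jaw":30},
  {"x":0,"y":0,"z":0.2,"wx":0,"wy":0,"wz":0,"jaw":30},
  {"x":0,"y":0,"z":0.2,"wx":0,"wy":0,"wz":0,"jaw":30},
  {"x":0,"y":0,"z":0.2,"wx":0,"wy":0,"wz":0,"jaw":30},
  {"x":0,"y":0,"z":0.2,"wx":0,"wy":0,"wz":0,"jaw":30},
  {"x":0,"y":0,"z":0.2,"wx":0,"wy":0,"wz":0,"jaw":30},
  {"x":0,"y":0,"z":0.15,"wx":0,"wy":0,"wz":0,"jaw":30},
  {"x":0,"y":0,"z":0,"wx":0,"wy":0,"wz":0,"jaw":30},
  {"x":0,"y":0,"z":0,"wx":0,"wy":0,"wz":0,"jaw":30},
])

```text
time_s: 8.0
ee_pos: [0.5555, 0.09, 0.0537]
eef_rot: [-3.142, -0.0, 3.098]
force: [0.1, -0.0, -1.1]
grip_width: 0.0401
```

```bash
python3 go.py .5555 .0900 .0515 3.0986
python3 - <<'E'
from ov import *
c='scene'
im=ctrl.camera(c)
k,g=crop(c,im,292,205,32,30,12)
cv2.imwrite('pics/q8.png',cv2.resize(k,(640,600)))
E
```

```text
t 8.0 pos [0.5555 0.09   0.0537] rot [-3.1416e+00 -3.0000e-04  3.0982e+00] F [ 0.14 -0.05 -1.13] w 0.0401
units xyz [ 0.   -0.    0.11] rot [-0. -0. -0.]
```

View pics/q8.png

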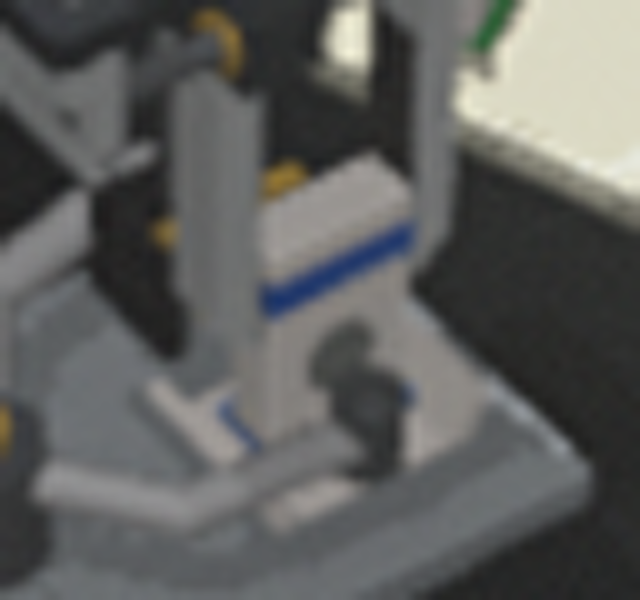

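Request:
carry_out([
  {"x":0,"y":0,"z":0.06,"wx":0,"wy":0,"wz":0,"jaw":30},
  {"x":0,"y":0,"z":0.05,"wx":0,"wy":0,"wz":0,"jaw":30},
  {"x":0,"y":0,"z":0,"wx":0,"wy":0,"wz":0,"jaw":30},
  {"x":0,"y":0,"z":0,"wx":0,"wy":0,"wz":0,"jaw":30},
])

```text
time_s: 8.38
ee_pos: [0.5556, 0.09, 0.0517]
eef_rot: [3.142, 0.0, 3.098]
force: [0.2, -0.3, -0.7]
grip_width: 0.04
```

Request:
carry_out([
  {"x":0,"y":0,"z":0.05,"wx":0,"wy":0,"wz":0,"jaw":30},
  {"x":0,"y":0,"z":0,"wx":0,"wy":0,"wz":0,"jaw":30},
  {"x":0,"y":0,"z":0,"wx":0,"wy":0,"wz":0,"jaw":30},
])

```text
time_s: 8.63
ee_pos: [0.5556, 0.09, 0.0506]
eef_rot: [-3.142, -0.0, 3.098]
force: [0.1, -0.2, -0.4]
grip_width: 0.04
```

Request:
carry_out([
  {"x":0,"y":0,"z":0.05,"wx":0,"wy":0,"wz":0,"jaw":30},
  {"x":0,"y":0,"z":0,"wx":0,"wy":0,"wz":0,"jaw":30},
  {"x":0,"y":0,"z":0,"wx":0,"wy":0,"wz":0,"jaw":30},
])

```text
time_s: 8.88
ee_pos: [0.5558, 0.0899, 0.0504]
eef_rot: [-3.141, 0.001, 3.098]
force: [-2.9, -2.2, 7.5]
grip_width: 0.0399
```

Request:
carry_out([
  {"x":0,"y":0,"z":-0.04,"wx":0,"wy":0,"wz":0,"jaw":30},
  {"x":0,"y":0,"z":0,"wx":0,"wy":0,"wz":0,"jaw":55},
  {"x":0,"y":0,"z":0,"wx":0,"wy":0,"wz":0,"jaw":60},
  {"x":0,"y":0,"z":0,"wx":0,"wy":0,"wz":0,"jaw":60},
  {"x":0,"y":0,"z":0,"wx":0,"wy":0,"wz":0,"jaw":60},
  {"x":0,"y":0,"z":0,"wx":0,"wy":0,"wz":0,"jaw":60},
])

```text
time_s: 9.38
ee_pos: [0.5556, 0.09, 0.0504]
eef_rot: [-3.142, -0.0, 3.098]
force: [-0.0, -0.6, -0.2]
grip_width: 0.0567
```

```bash
python3 go.py .5555 .0900 .14 3.0986
python3 - <<'E'
from ov import *
c='scene'
im=ctrl.camera(c)
k,g=crop(c,im,292,205,32,30,12)
cv2.imwrite('pics/q9.png',cv2.resize(k,(640,600)))
E
```

```text
t 9.38 pos [0.5556 0.09   0.0504] rot [-3.1416e+00 -1.0000e-04  3.0982e+00] F [-0.01 -0.58 -0.18] w 0.0567
units xyz [ 0.   -0.   -4.48] rot [-0. -0. -0.]
```

View pics/q9.png

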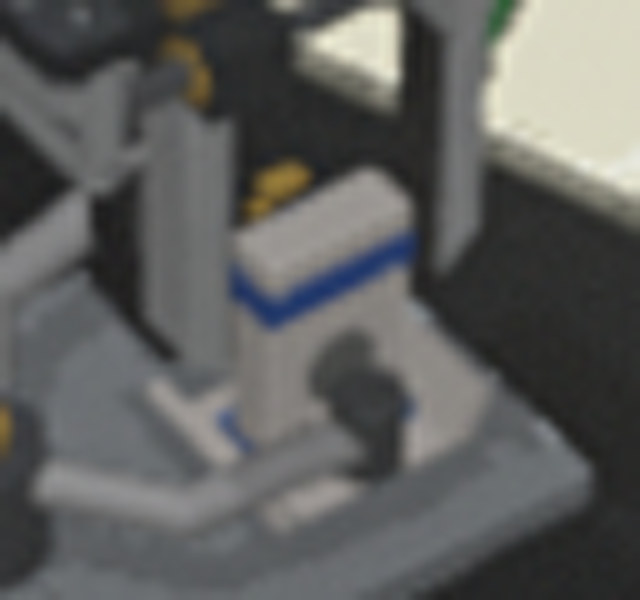

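The cartridge is standing in the nest, released, with the stud towards the holder's brass catches. I'll lift clear and go round to the handle.

Request:
carry_out([
  {"x":0,"y":0,"z":-0.3,"wx":0,"wy":0,"wz":0,"jaw":60},
  {"x":0,"y":0,"z":-0.6,"wx":0,"wy":0,"wz":0,"jaw":60},
  {"x":0,"y":0,"z":-0.8,"wx":0,"wy":0,"wz":0,"jaw":60},
  {"x":0,"y":0,"z":-0.8,"wx":0,"wy":0,"wz":0,"jaw":60},
  {"x":0,"y":0,"z":-0.8,"wx":0,"wy":0,"wz":0,"jaw":60},
  {"x":0,"y":0,"z":-0.8,"wx":0,"wy":0,"wz":0,"jaw":30},
  {"x":0,"y":0,"z":-0.4,"wx":0,"wy":0,"wz":0,"jaw":0},
  {"x":0,"y":0,"z":0,"wx":0,"wy":0,"wz":0,"jaw":0},
])

```text
time_s: 10.1
ee_pos: [0.5564, 0.0901, 0.143]
eef_rot: [3.141, 0.004, 3.098]
force: [0.7, -0.8, 0.1]
grip_width: 0.0399
```

```bash
python3 plan.py .4358 -.0731 .14 2.464 12
```

```text
t 10.1 pos [0.5564 0.0901 0.143 ] rot [3.1411 0.0038 3.0982] F [ 0.65 -0.75  0.05] w 0.0399
per row [ 0.256 -0.821  0.012] [0.002 0.004 0.661]
```

Request:
carry_out([
  {"x":0.256,"y":-0.82,"z":0,"wx":0,"wy":0,"wz":0.66,"jaw":0},
  {"x":0.256,"y":-0.82,"z":0,"wx":0,"wy":0,"wz":0.66,"jaw":0},
  {"x":0.256,"y":-0.82,"z":0,"wx":0,"wy":0,"wz":0.66,"jaw":0},
  {"x":0.256,"y":-0.82,"z":0,"wx":0,"wy":0,"wz":0.66,"jaw":0},
  {"x":0.256,"y":-0.82,"z":0,"wx":0,"wy":0,"wz":0.66,"jaw":0},
  {"x":0.256,"y":-0.82,"z":0,"wx":0,"wy":0,"wz":0.66,"jaw":0},
  {"x":0.256,"y":-0.82,"z":0,"wx":0,"wy":0,"wz":0.66,"jaw":0},
  {"x":0.256,"y":-0.82,"z":0,"wx":0,"wy":0,"wz":0.66,"jaw":0},
  {"x":0.256,"y":-0.82,"z":0,"wx":0,"wy":0,"wz":0.66,"jaw":0},
  {"x":0.256,"y":-0.82,"z":0,"wx":0,"wy":0,"wz":0.66,"jaw":0},
  {"x":0.256,"y":-0.82,"z":0,"wx":0,"wy":0,"wz":0.66,"jaw":0},
  {"x":0.256,"y":-0.82,"z":0,"wx":0,"wy":0,"wz":0.66,"jaw":0},
])

```text
time_s: 11.1
ee_pos: [0.4341, -0.0736, 0.1399]
eef_rot: [-3.141, -0.001, 2.462]
force: [0.4, -0.4, 0.8]
grip_width: -0.0
```

Request:
carry_out([
  {"x":0,"y":0,"z":0,"wx":0,"wy":0,"wz":0,"jaw":0},
  {"x":0,"y":0,"z":0,"wx":0,"wy":0,"wz":0,"jaw":0},
  {"x":0,"y":0,"z":0,"wx":0,"wy":0,"wz":0,"jaw":0},
])

```text
time_s: 11.35
ee_pos: [0.4354, -0.0729, 0.1403]
eef_rot: [3.141, -0.0, 2.466]
force: [0.5, 0.4, -0.3]
grip_width: 0.0005
```

```bash
python3 go.py .4358 -.0731 .024 2.464
python3 - <<'E'
from ov import *
for c,(u,v) in {'scene':(255,210),'top':(296,216)}.items():
    im=ctrl.camera(c)
    k,g=crop(c,im,u,v,66,50,6)
    for B in carts((.5569,.0906,-.043),.012): drawbox(k,g,c,B,(0,255,255))
    cv2.imwrite(f'pics/{c}10.png',k)
E
```

```text
t 11.35 pos [ 0.4354 -0.0729  0.1403] rot [ 3.1415 -0.      2.4657] F [ 0.5   0.35 -0.33] w 0.0005
units xyz [-0.02  0.    5.82] rot [ 0.   -0.    0.02]
```

View pics/scene10.png

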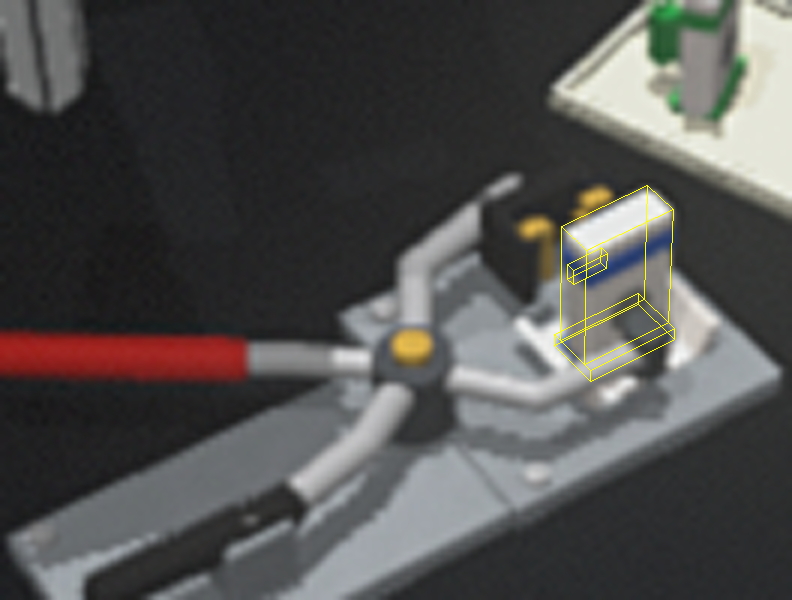

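View pics/top10.png

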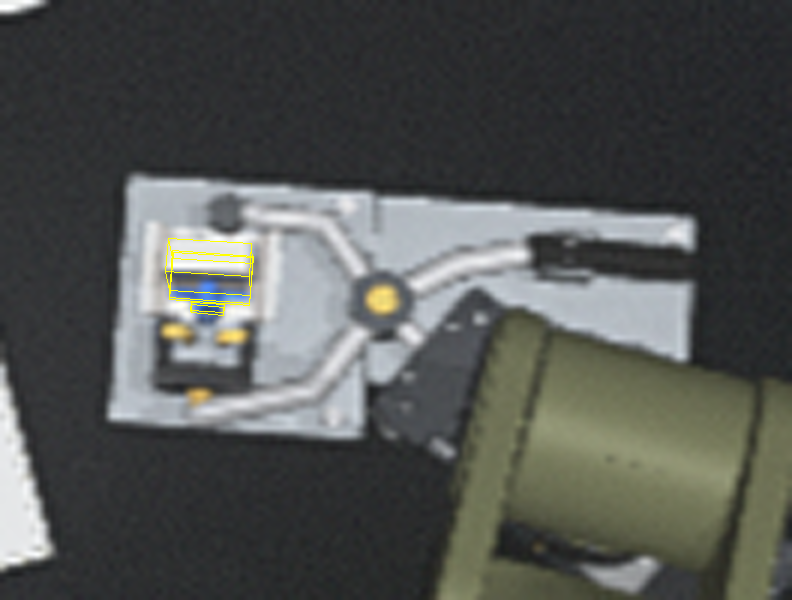

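The pictures show the cartridge seated upright in the nest, matching the yellow model, with the stud at top pixel (208,310) in the crop short of the catches (~330). Now going down beside the handle.

Request:
carry_out([
  {"x":0,"y":0,"z":0.7,"wx":0,"wy":0,"wz":0,"jaw":0},
  {"x":0,"y":0,"z":0.7,"wx":0,"wy":0,"wz":0,"jaw":0},
  {"x":0,"y":0,"z":0.7,"wx":0,"wy":0,"wz":0,"jaw":0},
  {"x":0,"y":0,"z":0.7,"wx":0,"wy":0,"wz":0,"jaw":0},
  {"x":0,"y":0,"z":0.7,"wx":0,"wy":0,"wz":0,"jaw":0},
  {"x":0,"y":0,"z":0.7,"wx":0,"wy":0,"wz":0,"jaw":0},
  {"x":0,"y":0,"z":0.7,"wx":0,"wy":0,"wz":0,"jaw":0},
  {"x":0,"y":0,"z":0.5,"wx":0,"wy":0,"wz":0,"jaw":0},
  {"x":0,"y":0,"z":0.4,"wx":0,"wy":0,"wz":0,"jaw":0},
  {"x":0,"y":0,"z":0,"wx":0,"wy":0,"wz":0,"jaw":0},
  {"x":0,"y":0,"z":0,"wx":0,"wy":0,"wz":0,"jaw":0},
])

```text
time_s: 12.37
ee_pos: [0.4352, -0.073, 0.0245]
eef_rot: [-3.141, -0.0, 2.465]
force: [0.4, 0.4, 1.0]
grip_width: 0.0007
```

```bash
python3 go.py .4475 -.0824 .024 2.464
python3 - <<'E'
from ov import *
im=ctrl.camera('scene')
k,g=crop('scene',im,215,205,50,40,8)
cv2.imwrite('pics/s11.png',k)
E
```

```text
t 12.37 pos [ 0.4352 -0.073   0.0245] rot [-3.1414e+00 -4.0000e-04  2.4649e+00] F [0.42 0.4  1.  ] w 0.0007
units xyz [-0.77  0.02  0.02] rot [-0.   -0.    0.01]
```

View pics/s11.png

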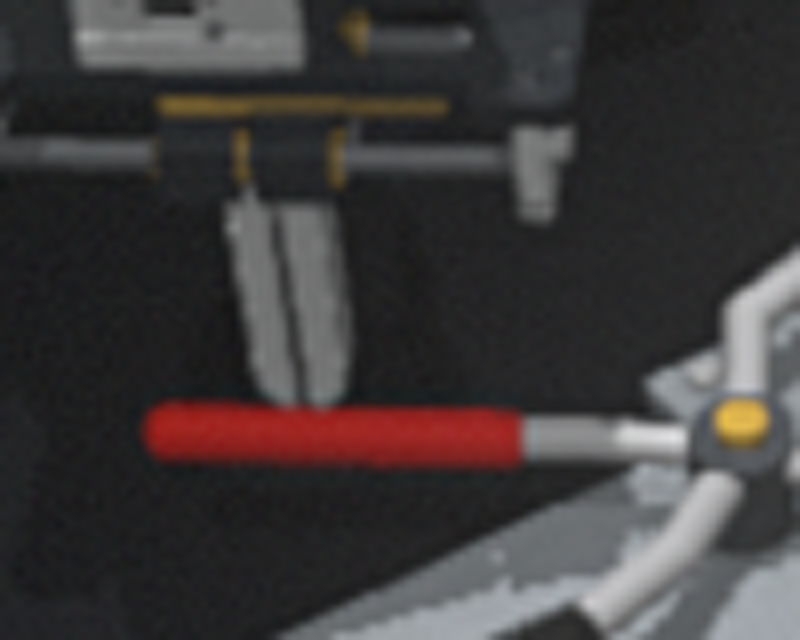

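The fingers stand behind the red bar at about (300,400) in the crop, near the middle of the bar. I'll approach it slowly.

Request:
carry_out([
  {"x":-0.15,"y":0,"z":0,"wx":0,"wy":0,"wz":0,"jaw":0},
  {"x":-0.15,"y":0,"z":0,"wx":0,"wy":0,"wz":0,"jaw":0},
  {"x":-0.15,"y":0,"z":0,"wx":0,"wy":0,"wz":0,"jaw":0},
  {"x":-0.1,"y":0,"z":0,"wx":0,"wy":0,"wz":0,"jaw":0},
  {"x":-0.05,"y":0,"z":0,"wx":0,"wy":0,"wz":0,"jaw":0},
  {"x":0,"y":0,"z":0,"wx":0,"wy":0,"wz":0,"jaw":0},
])

```text
time_s: 12.92
ee_pos: [0.4446, -0.0808, 0.0245]
eef_rot: [3.142, 0.0, 2.464]
force: [0.1, 1.3, 0.7]
grip_width: 0.0003
```

Request:
carry_out([
  {"x":-0.05,"y":0,"z":0,"wx":0,"wy":0,"wz":0,"jaw":0},
  {"x":-0.05,"y":0,"z":0,"wx":0,"wy":0,"wz":0,"jaw":0},
  {"x":-0.05,"y":0,"z":0,"wx":0,"wy":0,"wz":0,"jaw":0},
  {"x":0,"y":0,"z":0,"wx":0,"wy":0,"wz":0,"jaw":0},
])

```text
time_s: 13.25
ee_pos: [0.4467, -0.0825, 0.0244]
eef_rot: [-3.141, -0.0, 2.465]
force: [-1.6, 0.8, 0.6]
grip_width: 0.0006
```

Request:
carry_out([
  {"x":-0.07,"y":-0.01,"z":0,"wx":0,"wy":0,"wz":-0.13,"jaw":0},
  {"x":-0.13,"y":-0.02,"z":0,"wx":0,"wy":0,"wz":-0.25,"jaw":0},
  {"x":-0.13,"y":-0.02,"z":0,"wx":0,"wy":0,"wz":-0.25,"jaw":0},
  {"x":-0.13,"y":-0.02,"z":0,"wx":0,"wy":0,"wz":-0.25,"jaw":0},
  {"x":-0.13,"y":-0.02,"z":0,"wx":0,"wy":0,"wz":-0.25,"jaw":0},
  {"x":0,"y":0,"z":0,"wx":0,"wy":0,"wz":0,"jaw":0},
  {"x":0,"y":0,"z":0,"wx":0,"wy":0,"wz":0,"jaw":0},
])

```text
time_s: 13.83
ee_pos: [0.4552, -0.091, 0.0244]
eef_rot: [3.142, -0.0, 2.555]
force: [-0.9, 1.5, 0.2]
grip_width: 0.0006
```

```bash
cat > lev.py <<'E'
from ov import *
import sys
o=ctrl.get_obs();pl=np.array([.5432,.006]);v=o['ee_pos'][:2]-pl;yaw=o['eef_rot'][2]
n=-np.array([np.cos(yaw),np.sin(yaw)])  # push dir
c=o['ee_pos'][:2]+n*.016-pl
# lever: bar centre line distance; bar points along direction; angle from perpendicular offset
a=np.arctan2(c[1],c[0])-np.arctan2(-.102,-.079)-(-.043)
print('t',round(o['time_s'],2),'lever~',round((a+np.pi)%(2*np.pi)-np.pi,3),'tool turn',round(yaw-2.464,3),'push F',round(float(-o['force'][:2]@n),2),'F',o['force'].round(1),'r',np.hypot(*c).round(4))
if len(sys.argv)>1:
    im=ctrl.camera('scene');k,g=crop('scene',im,255,205,66,50,6);cv2.imwrite(f'pics/{sys.argv[1]}.png',k)
E
python3 lev.py s12
```

```text
t 13.83 lever~ 0.088 tool turn 0.091 push F 1.58 F [-0.9  1.5  0.2] r 0.1296
```

View pics/s12.png

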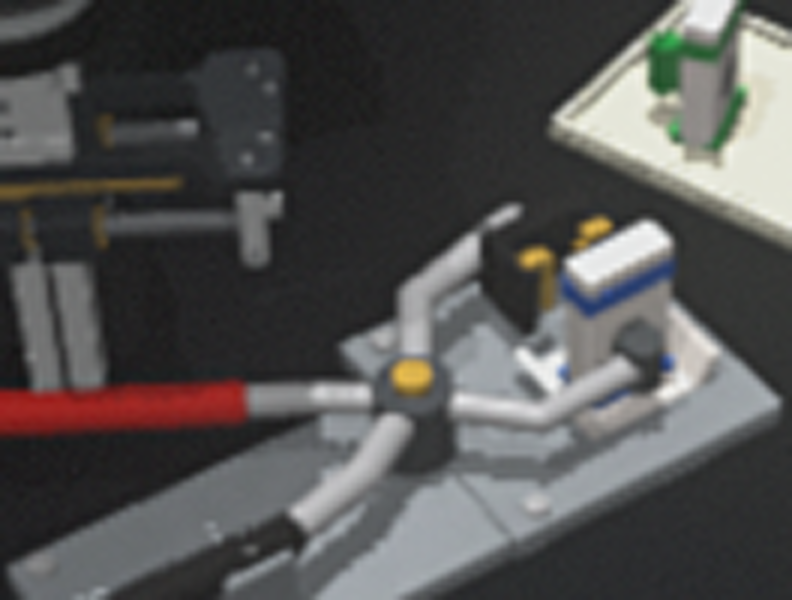

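Handle turned about 0.09 rad and the knob has moved towards the cartridge; force 1.6 N. Continuing.

Request:
carry_out([
  {"x":-0.1,"y":-0.015,"z":0,"wx":0,"wy":0,"wz":-0.19,"jaw":0},
  {"x":-0.1,"y":-0.015,"z":0,"wx":0,"wy":0,"wz":-0.19,"jaw":0},
  {"x":-0.1,"y":-0.015,"z":0,"wx":0,"wy":0,"wz":-0.19,"jaw":0},
  {"x":-0.1,"y":-0.015,"z":0,"wx":0,"wy":0,"wz":-0.19,"jaw":0},
  {"x":0,"y":0,"z":0,"wx":0,"wy":0,"wz":0,"jaw":0},
])

```text
time_s: 14.3
ee_pos: [0.4615, -0.0964, 0.0244]
eef_rot: [3.142, -0.0, 2.617]
force: [0.2, 2.0, -0.6]
grip_width: 0.0006
```

Request:
carry_out([
  {"x":-0.07,"y":-0.01,"z":0,"wx":0,"wy":0,"wz":-0.13,"jaw":0},
  {"x":-0.07,"y":-0.01,"z":0,"wx":0,"wy":0,"wz":-0.13,"jaw":0},
  {"x":0,"y":0,"z":0,"wx":0,"wy":0,"wz":0,"jaw":0},
])

```text
time_s: 14.55
ee_pos: [0.4636, -0.0981, 0.0244]
eef_rot: [-3.142, -0.0, 2.638]
force: [-1.4, 1.8, -0.2]
grip_width: 0.0004
```

```bash
python3 lev.py s13
```

```text
t 14.55 lever~ 0.172 tool turn 0.174 push F 2.1 F [-1.4  1.8 -0.2] r 0.1296
```

View pics/s13.png

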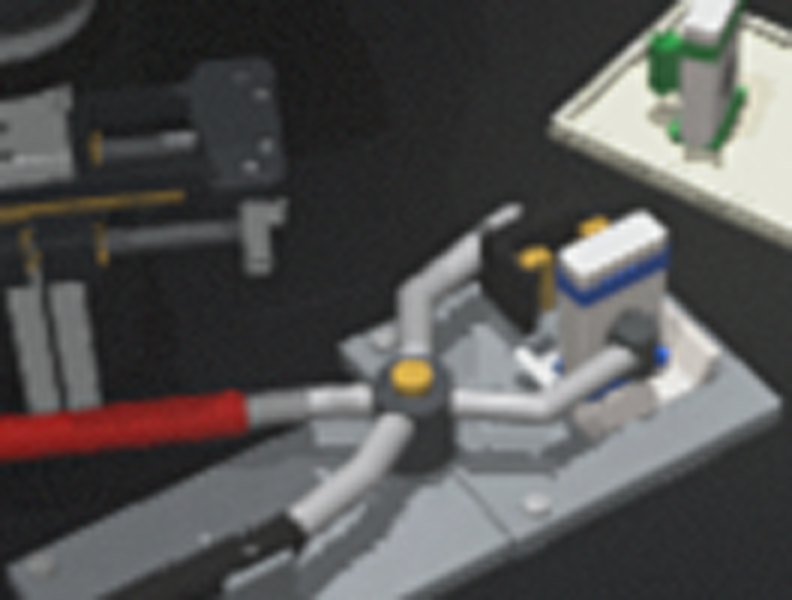

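Request:
carry_out([
  {"x":-0.05,"y":-0.007,"z":0,"wx":0,"wy":0,"wz":-0.1,"jaw":0},
  {"x":-0.05,"y":-0.007,"z":0,"wx":0,"wy":0,"wz":-0.1,"jaw":0},
  {"x":0,"y":0,"z":0,"wx":0,"wy":0,"wz":0,"jaw":0},
])

```text
time_s: 14.85
ee_pos: [0.4652, -0.0993, 0.0244]
eef_rot: [-3.142, -0.0, 2.653]
force: [-1.4, 1.2, 0.7]
grip_width: 0.0005
```

Request:
carry_out([
  {"x":-0.05,"y":-0.007,"z":0,"wx":0,"wy":0,"wz":-0.1,"jaw":0},
  {"x":-0.05,"y":-0.007,"z":0,"wx":0,"wy":0,"wz":-0.1,"jaw":0},
  {"x":0,"y":0,"z":0,"wx":0,"wy":0,"wz":0,"jaw":0},
])

```text
time_s: 15.1
ee_pos: [0.4668, -0.1005, 0.0244]
eef_rot: [-3.142, -0.0, 2.669]
force: [-2.0, 2.4, 0.4]
grip_width: 0.0009
```

Request:
carry_out([
  {"x":-0.05,"y":-0.007,"z":0,"wx":0,"wy":0,"wz":-0.1,"jaw":0},
  {"x":0,"y":0,"z":0,"wx":0,"wy":0,"wz":0,"jaw":0},
  {"x":0,"y":0,"z":0,"wx":0,"wy":0,"wz":0,"jaw":0},
])

```text
time_s: 15.35
ee_pos: [0.4676, -0.101, 0.0244]
eef_rot: [-3.142, -0.0, 2.677]
force: [-2.9, 0.6, -0.8]
grip_width: 0.0004
```

```bash
python3 lev.py
```

```text
t 15.35 lever~ 0.209 tool turn 0.213 push F 2.88 F [-2.9  0.6 -0.8] r 0.1296
```

Request:
carry_out([
  {"x":-0.05,"y":-0.007,"z":0,"wx":0,"wy":0,"wz":-0.1,"jaw":0},
  {"x":0,"y":0,"z":0,"wx":0,"wy":0,"wz":0,"jaw":0},
  {"x":0,"y":0,"z":0,"wx":0,"wy":0,"wz":0,"jaw":0},
])

```text
time_s: 15.6
ee_pos: [0.4684, -0.1016, 0.0244]
eef_rot: [-3.142, -0.0, 2.685]
force: [-2.7, -0.2, -1.5]
grip_width: 0.0007
```

Request:
carry_out([
  {"x":-0.05,"y":-0.007,"z":0,"wx":0,"wy":0,"wz":-0.1,"jaw":0},
  {"x":0,"y":0,"z":0,"wx":0,"wy":0,"wz":0,"jaw":0},
  {"x":0,"y":0,"z":0,"wx":0,"wy":0,"wz":0,"jaw":0},
])

```text
time_s: 15.85
ee_pos: [0.4692, -0.1022, 0.0244]
eef_rot: [-3.142, -0.0, 2.693]
force: [-2.7, 0.8, -1.1]
grip_width: 0.0003
```

Request:
carry_out([
  {"x":-0.05,"y":-0.007,"z":0,"wx":0,"wy":0,"wz":-0.1,"jaw":0},
  {"x":0,"y":0,"z":0,"wx":0,"wy":0,"wz":0,"jaw":0},
  {"x":0,"y":0,"z":0,"wx":0,"wy":0,"wz":0,"jaw":0},
])

```text
time_s: 16.1
ee_pos: [0.4701, -0.1028, 0.0244]
eef_rot: [-3.142, 0.0, 2.701]
force: [-2.7, -0.6, -1.2]
grip_width: 0.0005
```

Request:
carry_out([
  {"x":-0.05,"y":-0.007,"z":0,"wx":0,"wy":0,"wz":-0.1,"jaw":0},
  {"x":0,"y":0,"z":0,"wx":0,"wy":0,"wz":0,"jaw":0},
  {"x":0,"y":0,"z":0,"wx":0,"wy":0,"wz":0,"jaw":0},
])

```text
time_s: 16.35
ee_pos: [0.471, -0.1033, 0.0244]
eef_rot: [-3.142, 0.0, 2.709]
force: [-2.5, -0.6, -0.4]
grip_width: 0.0003
```

```bash
python3 lev.py s14
```

```text
t 16.35 lever~ 0.24 tool turn 0.245 push F 2.01 F [-2.5 -0.6 -0.4] r 0.1296
```

View pics/s14.png

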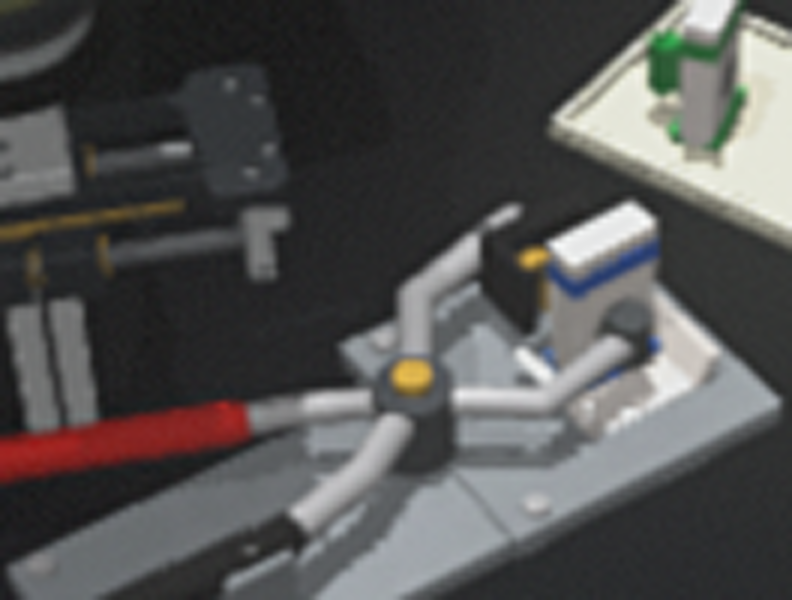

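Request:
carry_out([
  {"x":-0.05,"y":-0.007,"z":0,"wx":0,"wy":0,"wz":-0.1,"jaw":0},
  {"x":0,"y":0,"z":0,"wx":0,"wy":0,"wz":0,"jaw":0},
  {"x":0,"y":0,"z":0,"wx":0,"wy":0,"wz":0,"jaw":0},
])

```text
time_s: 16.65
ee_pos: [0.4718, -0.1038, 0.0244]
eef_rot: [-3.142, -0.0, 2.717]
force: [-3.1, -0.1, -0.5]
grip_width: 0.0004
```

Request:
carry_out([
  {"x":-0.05,"y":-0.007,"z":0,"wx":0,"wy":0,"wz":-0.1,"jaw":0},
  {"x":0,"y":0,"z":0,"wx":0,"wy":0,"wz":0,"jaw":0},
  {"x":0,"y":0,"z":0,"wx":0,"wy":0,"wz":0,"jaw":0},
])

```text
time_s: 16.9
ee_pos: [0.4724, -0.1042, 0.0244]
eef_rot: [-3.142, -0.001, 2.725]
force: [-6.1, 0.4, 2.0]
grip_width: 0.0003
```

Request:
carry_out([
  {"x":-0.05,"y":-0.007,"z":0,"wx":0,"wy":0,"wz":-0.1,"jaw":0},
  {"x":0,"y":0,"z":0,"wx":0,"wy":0,"wz":0,"jaw":0},
  {"x":0,"y":0,"z":0,"wx":0,"wy":0,"wz":0,"jaw":0},
])

```text
time_s: 17.15
ee_pos: [0.4732, -0.1047, 0.0244]
eef_rot: [-3.142, -0.001, 2.733]
force: [-7.1, 0.3, 2.2]
grip_width: 0.0004
```

```bash
python3 lev.py
```

```text
t 17.15 lever~ 0.26 tool turn 0.269 push F 6.61 F [-7.1  0.3  2.2] r 0.1295
```

Force has climbed to about 7 N, so the catches have been met at about 0.25 rad. Going on in single 1 mm steps.

Request:
carry_out([
  {"x":-0.05,"y":-0.007,"z":0,"wx":0,"wy":0,"wz":-0.1,"jaw":0},
  {"x":0,"y":0,"z":0,"wx":0,"wy":0,"wz":0,"jaw":0},
  {"x":0,"y":0,"z":0,"wx":0,"wy":0,"wz":0,"jaw":0},
])

```text
time_s: 17.4
ee_pos: [0.4739, -0.1052, 0.0244]
eef_rot: [-3.141, -0.001, 2.741]
force: [-7.7, 0.0, 3.0]
grip_width: 0.0005
```

Request:
carry_out([
  {"x":-0.05,"y":-0.007,"z":0,"wx":0,"wy":0,"wz":-0.1,"jaw":0},
  {"x":0,"y":0,"z":0,"wx":0,"wy":0,"wz":0,"jaw":0},
  {"x":0,"y":0,"z":0,"wx":0,"wy":0,"wz":0,"jaw":0},
])

```text
time_s: 17.65
ee_pos: [0.4747, -0.1057, 0.0244]
eef_rot: [-3.141, -0.002, 2.749]
force: [-7.6, 0.6, 2.4]
grip_width: 0.0007
```

Request:
carry_out([
  {"x":-0.05,"y":-0.007,"z":0,"wx":0,"wy":0,"wz":-0.1,"jaw":0},
  {"x":0,"y":0,"z":0,"wx":0,"wy":0,"wz":0,"jaw":0},
  {"x":0,"y":0,"z":0,"wx":0,"wy":0,"wz":0,"jaw":0},
])

```text
time_s: 17.9
ee_pos: [0.4756, -0.1062, 0.0244]
eef_rot: [-3.141, -0.002, 2.757]
force: [-8.2, -0.2, 3.6]
grip_width: 0.0003
```

Request:
carry_out([
  {"x":-0.05,"y":-0.007,"z":0,"wx":0,"wy":0,"wz":-0.1,"jaw":0},
  {"x":0,"y":0,"z":0,"wx":0,"wy":0,"wz":0,"jaw":0},
  {"x":0,"y":0,"z":0,"wx":0,"wy":0,"wz":0,"jaw":0},
])

```text
time_s: 18.15
ee_pos: [0.4765, -0.1068, 0.0244]
eef_rot: [-3.141, -0.001, 2.765]
force: [-6.9, 0.5, 2.6]
grip_width: 0.0006
```

Request:
carry_out([
  {"x":-0.05,"y":-0.007,"z":0,"wx":0,"wy":0,"wz":-0.1,"jaw":0},
  {"x":0,"y":0,"z":0,"wx":0,"wy":0,"wz":0,"jaw":0},
  {"x":0,"y":0,"z":0,"wx":0,"wy":0,"wz":0,"jaw":0},
])

```text
time_s: 18.4
ee_pos: [0.4776, -0.1074, 0.0244]
eef_rot: [-3.141, -0.001, 2.773]
force: [-5.9, -0.9, 0.8]
grip_width: 0.0004
```

```bash
python3 lev.py s15
```

```text
t 18.4 lever~ 0.3 tool turn 0.309 push F 5.16 F [-5.9 -0.9  0.8] r 0.1295
```

View pics/s15.png

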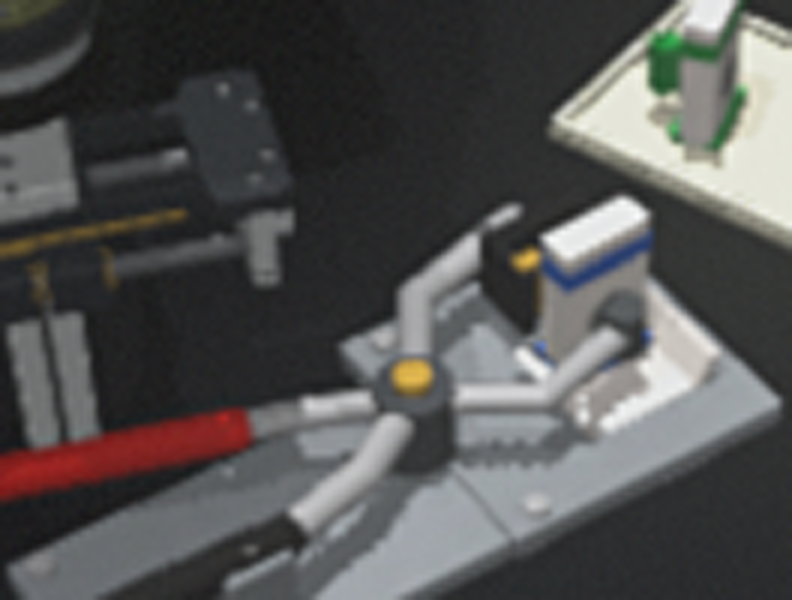

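Force is dropping (8.2 → 5.9 N) but is not yet below 5 N. One more step.

Request:
carry_out([
  {"x":-0.05,"y":-0.007,"z":0,"wx":0,"wy":0,"wz":-0.1,"jaw":0},
  {"x":0,"y":0,"z":0,"wx":0,"wy":0,"wz":0,"jaw":0},
  {"x":0,"y":0,"z":0,"wx":0,"wy":0,"wz":0,"jaw":0},
])

```text
time_s: 18.7
ee_pos: [0.4789, -0.1079, 0.0245]
eef_rot: [3.142, 0.0, 2.781]
force: [-3.7, -1.1, 0.1]
grip_width: 0.0007
```

Request:
carry_out([
  {"x":-0.04,"y":-0.006,"z":0,"wx":0,"wy":0,"wz":-0.08,"jaw":0},
  {"x":0,"y":0,"z":0,"wx":0,"wy":0,"wz":0,"jaw":0},
  {"x":0,"y":0,"z":0,"wx":0,"wy":0,"wz":0,"jaw":0},
])

```text
time_s: 18.95
ee_pos: [0.4795, -0.1083, 0.0245]
eef_rot: [3.142, 0.0, 2.787]
force: [-3.7, -1.4, -0.1]
grip_width: 0.0002
```

Request:
carry_out([
  {"x":-0.04,"y":-0.006,"z":0,"wx":0,"wy":0,"wz":-0.08,"jaw":0},
  {"x":0,"y":0,"z":0,"wx":0,"wy":0,"wz":0,"jaw":0},
  {"x":0,"y":0,"z":0,"wx":0,"wy":0,"wz":0,"jaw":0},
])

```text
time_s: 19.2
ee_pos: [0.4802, -0.1087, 0.0245]
eef_rot: [3.142, 0.0, 2.793]
force: [-3.3, -0.5, -0.8]
grip_width: 0.0001
```

```bash
python3 lev.py s16
```

```text
t 19.2 lever~ 0.322 tool turn 0.329 push F 2.95 F [-3.3 -0.5 -0.8] r 0.1294
```

View pics/s16.png

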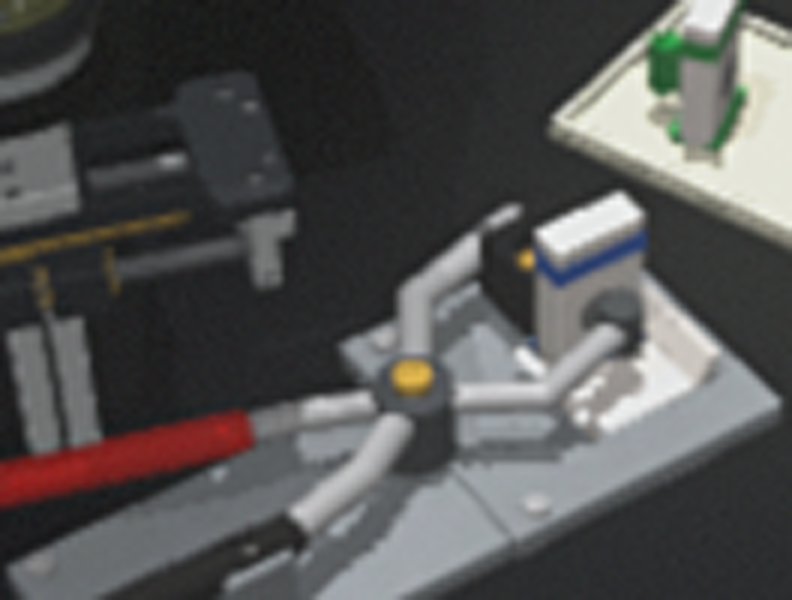

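The force has fallen to about 3 N and stays flat, so it has clicked. Letting the handle spring open under control.

Request:
carry_out([
  {"x":0.2,"y":0.03,"z":0,"wx":0,"wy":0,"wz":0.38,"jaw":0},
  {"x":0.2,"y":0.03,"z":0,"wx":0,"wy":0,"wz":0.38,"jaw":0},
  {"x":0.2,"y":0.03,"z":0,"wx":0,"wy":0,"wz":0.38,"jaw":0},
  {"x":0.2,"y":0.03,"z":0,"wx":0,"wy":0,"wz":0.38,"jaw":0},
  {"x":0.2,"y":0.03,"z":0,"wx":0,"wy":0,"wz":0.38,"jaw":0},
  {"x":0.2,"y":0.03,"z":0,"wx":0,"wy":0,"wz":0.38,"jaw":0},
  {"x":0.2,"y":0.03,"z":0,"wx":0,"wy":0,"wz":0.38,"jaw":0},
  {"x":0.2,"y":0.03,"z":0,"wx":0,"wy":0,"wz":0.38,"jaw":0},
  {"x":0.2,"y":0.03,"z":0,"wx":0,"wy":0,"wz":0.38,"jaw":0},
  {"x":0.2,"y":0.03,"z":0,"wx":0,"wy":0,"wz":0.38,"jaw":0},
  {"x":0.2,"y":0.03,"z":0,"wx":0,"wy":0,"wz":0.3,"jaw":0},
])

```text
time_s: 20.17
ee_pos: [0.4452, -0.0817, 0.0247]
eef_rot: [3.141, 0.001, 2.464]
force: [0.0, 0.4, 0.2]
grip_width: 0.0006
```

Request:
carry_out([
  {"x":0.3,"y":0,"z":0,"wx":0,"wy":0,"wz":0,"jaw":0},
  {"x":0.4,"y":0,"z":0,"wx":0,"wy":0,"wz":0,"jaw":0},
  {"x":0.4,"y":0,"z":0,"wx":0,"wy":0,"wz":0,"jaw":0},
  {"x":0.4,"y":0,"z":0,"wx":0,"wy":0,"wz":0,"jaw":0},
  {"x":0,"y":0,"z":0,"wx":0,"wy":0,"wz":0,"jaw":0},
  {"x":0,"y":0,"z":0,"wx":0,"wy":0,"wz":0,"jaw":0},
])

```text
time_s: 20.67
ee_pos: [0.4214, -0.0629, 0.0246]
eef_rot: [3.141, 0.0, 2.466]
force: [0.2, 0.8, 0.1]
grip_width: 0.0006
```

```bash
python3 lev.py s17
python3 - <<'E'
from ov import *
c='top';im=ctrl.camera(c);k,g=crop(c,im,296,216,66,50,6);cv2.imwrite('pics/t17.png',k)
E
```

```text
t 20.67 lever~ -0.243 tool turn 0.002 push F 0.37 F [0.2 0.8 0.1] r 0.1348
```

View pics/s17.png

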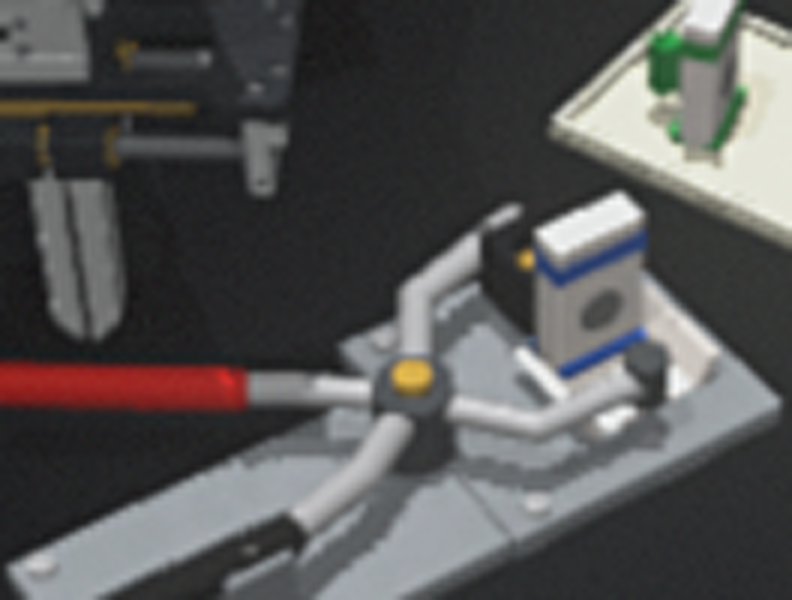

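View pics/t17.png

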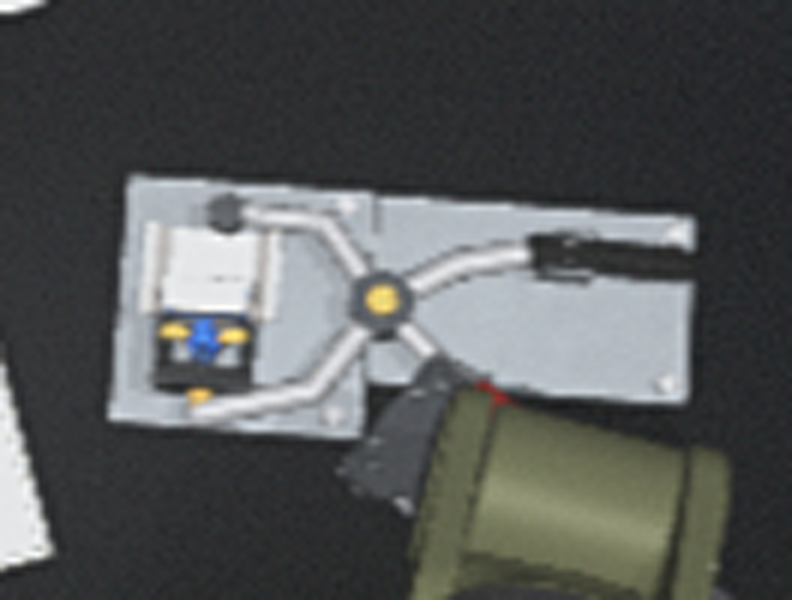

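Run:
```python
from ov import *
c='top';im=ctrl.camera(c);k,g=crop(c,im,264,218,14,14,22)
p0=np.array([.5569,.0906])
ks=[]
for d in (.014,.017,.020):
    kk=k.copy();drawbox(kk,g,c,carts((p0[0]-d,p0[1]+d*.043,-.043),.012)[0],(0,0,255));drawbox(kk,g,c,carts((p0[0]-d,p0[1]+d*.043,-.043),.012)[2],(0,0,255));ks.append(cv2.resize(kk,(390,390)))
cv2.imwrite('pics/t18.png',cv2.resize(k,(600,600)));
im2=ctrl.camera('scene');ks=[]
for d in (.014,.017,.020):
    kk,g2=crop('scene',im2,290,212,18,22,14)
    for B in carts((.5553-d,.0922+d*.043,-.043),.012)[:2]: drawbox(kk,g2,'scene',B,(0,0,255))
    ks.append(cv2.resize(kk,(260,318)))
cv2.imwrite('pics/s18.png',np.hstack(ks))
```

```text
(no output)
```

View pics/t18.png

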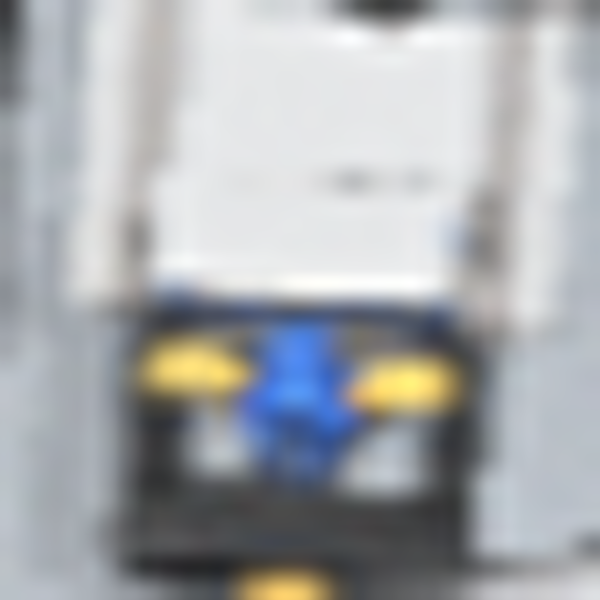

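View pics/s18.png

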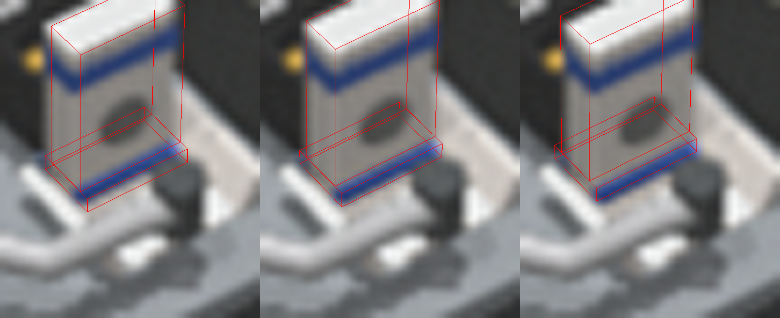

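The enlarged top view shows the T-head (about 300,430) behind both brass noses (195,365 and 405,385). In the scene view the cartridge is upright, foot down, about 17 mm from the nest centre. The handle is open and the fingers are clear.

```bash
python3 -c "
from station import ctrl
print(ctrl.get_obs()['force'],ctrl.hand_in())"
```

```text
the job is handed in; nothing more can be done
[-0.25593431  0.50764942  0.58344421] None
```

I put the blue-banded cartridge in the nest, let go, and snapped it into the holder by pushing the red handle. I then let the handle spring open and handed the job in at about 21 s of the 59 s.

- **Pushing:** the stud met the catches at about 0.25 rad. The wrist force peaked near 9 N, well under 20 N, and fell to about 3–4 N by 0.31–0.32 rad, where I stopped.
- **Last checks:** in both camera pictures the stud's head sits behind both brass catches. The cartridge is upright with its foot down, about 17 mm from the nest's centre. The handle is open and the fingers are clear, with the force reading near zero.
- **Not checked directly:** I could not read the catch positions or the force holding the cartridge, so the click is judged from the force drop and the pictures. I took no last whole-scene picture; the only other item in view at the end, the spare in the rack, looked undisturbed.
- **Disagreements:** the two cameras differed by 2–5 mm on the cartridge and pliers positions. I allowed for that by comparing the cartridge with the nest in the scene camera. The first two move calls were refused because each row must give every number, so they cost no time.

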